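# Gather the rinsed bottle caps in the tray's lip corner

### The arm

A 6-joint arm with a two-finger parallel gripper is mounted at the origin on the work surface. World frame = base frame: x ahead of the robot, y to its left, z up, the work surface at z = 0. Lengths are in m, angles in rad, forces in N, time in s.
With the tool pointing down it reaches from about 0.3 to 0.775 m from the base axis. Payload 14.6 kg.
Tool frame: the origin (TCP) lies between the finger pads; the fingertips stand 19 mm ahead of it and the grasp point (between the pads) is the TCP (tip_extent is the distance from the TCP to the fingertips, in m); y points along the fingers, x is the direction in which the jaws open and shut, and the axes are right-handed (so a half turn about y gives the same grasp; the last joint's range is limited). The gripper opens to 94 mm and grips with 3 to 60 N. Pads are 16 mm wide; open, the fingers measure 119 mm over their backs; the gripper's body (75 mm by 177 mm) begins 78 mm behind the grasp point.
Start: joints at [1.075, 0.3, 1.521, -0, 1.321, -0.067], TCP at [0.229, 0.5, 0.185] pointing down, gripper open.
Joint ranges: [-3.03, 3.03], [-0.79, 2.21], [0.23, 2.52], [-1.04, 4.18], [0, 3.07], [-2.55, 2.55]. Speed limits (rad/s): [2.22, 2.22, 2.57, 3.14, 3.14, 3.14].

### API

Orientations are given as [roll, pitch, yaw] about the fixed x, y, z axes, in that order (R = Rz(yaw) Ry(pitch) Rx(roll)).
In Python, from station import * gives the robot as it stands.
- The arm moves only by the shell command python3 -m pendant 'ROWS' [OPENING] [FORCE]. ROWS is a JSON object of lists of equal length, an entry for each row: "translation": the shift along the tool's x, y, z each as a share of 0.5 m, from -1 to 1, a list of three; "rot": the turn, a rotation vector about the tool's x, y, z each as a share of 90 degrees, from -1 to 1, a list of three. In form: {"translation": [[x, y, z], ...], "rot": [[ax, ay, az], ...]}. A call has 1 to 8 rows; each row is the pose to reach, as a shift and turn from the pose measured when the call began, along the tool's axes at that moment; what a row does not reach only later rows make up. A row lasts 1/12 s, in which the tool goes at most 41.7 mm and 7.16 degrees, less where a joint would pass 70% of its speed; a pose out of reach is approached as far as the arm can. A call with a number of a shift or a turn outside -1 to 1 is refused whole. A call with a gripper value outside its range is refused whole. OPENING is the opening, from 0 (shut) to 1 (fully open), set as the call begins (- or left out, the last holds). The fingers move at their own pace and stop on an object; FORCE is the grip in N (left out, the last holds). Time passes only in rows, so rows that repeat a pose let the fingers close. It gives the time, the measured TCP pose, the force and the opening at its end, in the units of the state.
- get_obs(): the state, without advancing time (a new reading comes with each control period).
- camera(name): name is "scene" or "top"; returns the picture (400x640x3 uint8, red, green, blue); there is no depth.
- camera_params(name): a dict with "mtx" (3x3 intrinsics, pixels), "distortion" ([k1, k2, p1, p2, k3] as OpenCV has them; the pictures are not rectified), "view" (4x4, takes a point from world to camera coordinates). Camera axes: x right, y down, z forward; pixel columns grow to the right and rows downward; lengths in m; the calibration is good to about 2 mm. A picture is of the moment at which its call begins. camera_params takes no time and is no camera call.
- hand_in(): hands the job in, once; it reports no verdict.
The state is a dict: "time_s": time; "qpos": joint angles; "joint_vel": joint speeds; "tau": joint torques, N m; "ee_pos": TCP position; "eef_rot": TCP orientation; "force": force on the tool from outside, world axes, zero at the start; "moment": the same for the moment, N m; "grip_width": finger opening in m.
Only numpy, scipy, OpenCV 4.12 (cv2) and the standard library are available. Lean on these libraries where they do the work, as an engineer would, in place of code of your own. Each camera call takes 0.05 s, during which the arm holds its last target.

### The job

I want to scoop out the rinsed bottle caps. Set the one black cap that was left on the bench into the level white tray with the other four and let go of it, then take the tray by its rim and tip it onto its pouring-lip corner, raising the opposite corner at least 8 cm, until all five caps have slid together into the lip corner. Finish while holding the tray still like that, the lip corner resting on the bench and only your grip keeping the tray up; leave the other things on the bench where they stand.

Things in the scene. Friction and masses are not known exactly. Their poses are not given: they have to be found in the camera images.
- tray: white plastic lab tray, open on top, loose on the bench, 264 x 204 mm over the rim, 60 mm high, 0.25 to 0.42 kg. Origin: centre of its underside; x along the long side, y along the short side, z up. Inside 240 x 180 mm; floor and upright walls 4 mm thick, the wall up to z = 45 mm, the rim above it
- rim_far (a point): middle of the rim of the +x wall, 48 mm from its +y end: at (126, 42, 52) mm in the tray's frame. The rim runs all round (centre line x = +-126, y = +-96 mm), 12 mm wide and 15 mm deep (z = 45 to 60 mm), inner face flush with the wall's. It can be pinched across its 12 mm anywhere, one finger inside the tray, one outside
- lip_corner (a point): the inside corner of the tray's floor under the pouring lip, at (-120, -90, 4) mm in the tray's frame. The caps slide towards it fairly easily (friction on the tray about 0.19 to 0.27): with the tray tipped along its diagonal they need some 20 to 30 degrees
- lip_foot (a point): underside corner beneath the pouring lip, at (-124, -94, 0) mm in the tray's frame; the tray is tipped about this point. Above it the rim is cut away over the last 24 mm of both sides and the lip sticks out 30 mm diagonally, 45 to 60 mm high
- far_foot (a point): underside corner diagonally opposite the lip, at (124, 94, 0) mm in the tray's frame; the one to raise
- stray_cap: black ribbed bottle cap, 34 mm across, 24 mm high, 12 g, lying open side down on the bare bench to the left or right of the tray. It can be gripped across its 34 mm from above, any way round. Origin: centre of its underside, z up
- stopper: bystander: glass stopper with a ground white plug pointing up, head 33 mm across, 46 mm high; it stands on the bench on the other side of the tray from the stray cap. Leave alone. Origin: centre of its underside
- dishes: bystander: two stacked clear petri dishes, 90 mm across, 32 mm high, left of the tray, farther out than the cap or stopper there. Origin: centre of the underside
- spatula: bystander: steel lab spatula lying flat, 180 mm long, 6 mm thick, with a black grip, well to the right of the tray. Origin: its middle, underside; x along it
- beaker: bystander: glass beaker, 76 mm across, 95 mm high, right of the tray, farther out than its middle. Origin: centre of its underside
- cap_a: one of the four black ribbed bottle caps lying open side down in the tray, 34 mm across, 24 mm high, 12 g. Origin: centre of its underside, z up
- cap_b: one of the four black ribbed bottle caps lying open side down in the tray, 34 mm across, 24 mm high, 12 g. Origin: centre of its underside, z up
- cap_c: one of the four black ribbed bottle caps lying open side down in the tray, 34 mm across, 24 mm high, 12 g. Origin: centre of its underside, z up
- cap_d: one of the four black ribbed bottle caps lying open side down in the tray, 34 mm across, 24 mm high, 12 g. Origin: centre of its underside, z up
Mind the look-alikes: they are no part of the job. Leave any purple look-alike of the cap_c alone.

How it is judged:
On the way, in this order (a step that is already met when the one before it is completed fails the run):
1. the cap from the bench lies on the floor of the level tray, let go (x of stray_cap in the frame of tray between -0.122 and 0.122 m and y of stray_cap in the frame of tray between -0.092 and 0.092 m and z of stray_cap in the frame of tray between 0 and 0.012 m and angle between stray_cap's own z axis and vertical below 0.15 rad and contact force between the fingers and stray_cap below 0.1 N and linear speed of stray_cap below 0.03 m/s and angle between tray's own z axis and vertical below 0.05 rad), for 0.2 s.
2. the tray is tipped onto its lip corner, the opposite corner raised (height (world z) of far_foot above 0.06 m and height (world z) of lip_foot below 0.03 m), for 0.1 s.
At the end, for the whole second after the job is handed in: All five caps rest in the tray within 110 mm of the inside floor corner under the lip; lip corner under 15 mm and opposite corner over 75 mm off the bench, both sides falling over 4.6 degrees to the lip; the fingers hold the still tray and no bystander touches it (x of cap_a in the frame of tray between -0.122 and 0.122 m and y of cap_a in the frame of tray between -0.092 and 0.092 m and z of each of cap_a, cap_b, cap_c, cap_d, stray_cap in the frame of tray above 0 m and distance between each of cap_a, cap_b, cap_c, cap_d, stray_cap and lip_corner below 0.11 m and linear speed of each of cap_a, cap_b, cap_c, cap_d, stray_cap, tray below 0.02 m/s and x of cap_b in the frame of tray between -0.122 and 0.122 m and y of cap_b in the frame of tray between -0.092 and 0.092 m and x of cap_c in the frame of tray between -0.122 and 0.122 m and y of cap_c in the frame of tray between -0.092 and 0.092 m and x of cap_d in the frame of tray between -0.122 and 0.122 m and y of cap_d in the frame of tray between -0.092 and 0.092 m and x of stray_cap in the frame of tray between -0.122 and 0.122 m and y of stray_cap in the frame of tray between -0.092 and 0.092 m and height (world z) of lip_foot below 0.015 m and height (world z) of far_foot above 0.075 m and angle between tray's own x axis and vertical below 1.49 rad and angle between tray's own y axis and vertical below 1.49 rad and contact force between the fingers and tray above 0.5 N and contact force between tray and stopper below 0.2 N and contact force between tray and dishes below 0.2 N and contact force between tray and spatula below 0.2 N and contact force between tray and beaker below 0.2 N); the arm keeps its last pose, push and grip.
It fails at once if one of the other things on the bench is shifted by more than 30 mm or tipped over (distance of any of stopper, dishes, spatula, beaker from where it was at the start of the episode above 0.03 m or angle between any of stopper, dishes, spatula, beaker's own z axis and vertical above 0.6 rad).
It also fails if it takes over 54 s, if anything falls off the work surface, if the arm or the gripper's body presses on something with over 40 N, if the wrist force passes 120 N, or if a joint passes its speed limit or range.

## Working session

There is one attempt and no reset: what is moved stays moved. The work goes in short steps, Python scripts to look and compute and a shell command to move; the robot and the scene stay as the last step left them, time stands still between calls to the robot, and variables do not carry over. Pictures are saved under pics/ and viewed, and the job is handed in when it is done.

```bash
ls; mkdir -p pics
python3 - <<'E'
from station import *
import cv2
for n in("scene","top"):
    cv2.imwrite(f"pics/{n}0.png",cv2.cvtColor(camera(n),cv2.COLOR_RGB2BGR))
    p=camera_params(n); print(n,p)
print(get_obs())
E
```

```text
pics
scene {'mtx': array([[397.76445143,   0.        , 318.48971435],
       [  0.        , 397.76445143, 200.64608232],
       [  0.        ,   0.        ,   1.        ]]), 'distortion': array([0.01667573, 0.        , 0.        , 0.        , 0.        ]), 'view': array([[-0.5921418 ,  0.80578794, -0.00859545,  0.32081217],
       [ 0.46136509,  0.33025514, -0.82345237, -0.16389456],
       [-0.66068929, -0.49156621, -0.5673203 ,  1.35129519],
       [ 0.        ,  0.        ,  0.        ,  1.        ]])}
top {'mtx': array([[404.27790564,   0.        , 317.36674821],
       [  0.        , 404.27790564, 192.31445068],
       [  0.        ,   0.        ,   1.        ]]), 'distortion': array([0.03462262, 0.        , 0.        , 0.        , 0.        ]), 'view': array([[ 1.82153711e-02, -9.99830166e-01,  2.80007171e-03,
        -3.98315827e-02],
       [-9.82426971e-01, -1.84184752e-02, -1.85736391e-01,
         5.00656888e-01],
       [ 1.85756420e-01,  6.32391332e-04, -9.82595620e-01,
         1.04958954e+00],
       [ 0.00000000e+00,  0.00000000e+00,  0.00000000e+00,
         1.00000000e+00]])}
{'time_s': 0.1, 'qpos': array([ 1.07541657e+00,  3.00410194e-01,  1.52148269e+00, -1.31174616e-05,
        1.32068879e+00, -6.66294602e-02]), 'joint_vel': array([ 0.00213351, -0.00225093, -0.00176757,  0.00020566, -0.00357875,
        0.00097034]), 'tau': array([ 1.28199747e-03, -5.32643652e+01, -3.53290057e+01,  7.10417144e-02,
        2.34257657e-02, -1.73428418e-05]), 'ee_pos': array([0.22856117, 0.49999755, 0.18426137]), 'eef_rot': array([-1.57074316e+00,  9.87674596e-04,  1.14204931e+00]), 'force': array([0.05136342, 0.3931047 , 1.03864233]), 'moment': array([ 0.01785255,  0.02117366, -0.02106368]), 'grip_width': 0.09417511835366263}
```

View pics/top0.png

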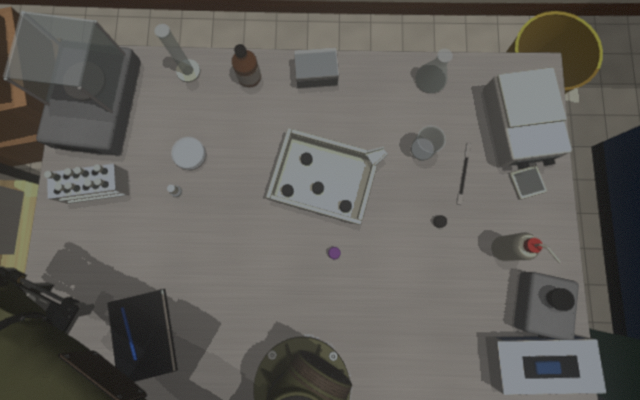

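View pics/scene0.png

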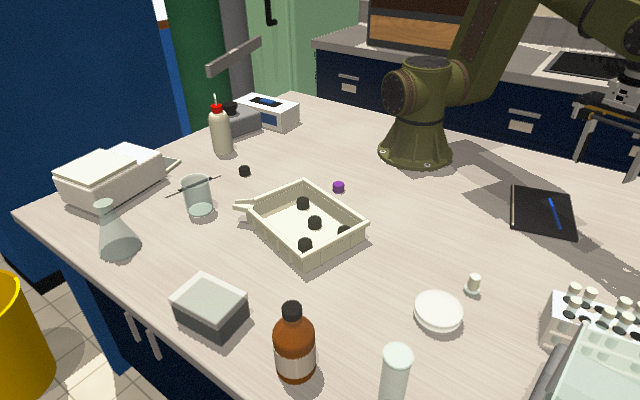

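The candidates for the stray cap are the black cap on the bench at top (440,221) / scene (244,171), the purple look-alike at top (334,253) / scene (338,187), and the four caps inside the tray. There is also a black knob on the balance at top (560,299). By the description it is the black cap to the right of the tray. The lip points right and away, at top (377,155).

```bash
cat > h.py <<'E'
from station import *
import numpy as np, cv2
from scipy.spatial.transform import Rotation as R
def ray(n,uv):
    p=camera_params(n); u=cv2.undistortPoints(np.array([[uv]],float),p["mtx"],p["distortion"])[0,0]
    V=p["view"]; d=V[:3,:3].T@np.r_[u,1]; return -V[:3,:3].T@V[:3,3], d/np.linalg.norm(d)
def plane(n,uv,z):
    o,d=ray(n,uv); return o+d*(z-o[2])/d[2]
def tri(a,b):
    o1,d1=ray("top",a);o2,d2=ray("scene",b)
    s=np.linalg.lstsq(np.c_[d1,-d2],o2-o1,rcond=None)[0]
    p,q=o1+s[0]*d1,o2+s[1]*d2; return (p+q)/2,np.linalg.norm(p-q)
def proj(n,P):
    p=camera_params(n); r=cv2.Rodrigues(p["view"][:3,:3])[0]
    return cv2.projectPoints(np.array(P,float).reshape(-1,1,3),r,p["view"][:3,3],p["mtx"],p["distortion"])[0][:,0]
def snap(n,f,box=None,k=1):
    im=cv2.cvtColor(camera(n),cv2.COLOR_RGB2BGR); cv2.imwrite("pics/raw_"+f,im)
    if box: x0,y0,x1,y1=box; im=cv2.resize(im[y0:y1,x0:x1],None,fx=k,fy=k,interpolation=cv2.INTER_CUBIC)
    cv2.imwrite("pics/"+f,im)
E
python3 - <<'E'
import cv2,numpy as np
t=cv2.imread("pics/top0.png");s=cv2.imread("pics/scene0.png")
a=cv2.resize(t[115:265,255:475],None,fx=3.6,fy=3.6,interpolation=cv2.INTER_CUBIC);cv2.imwrite("pics/c1.png",a)
b=cv2.resize(s[145:275,190:380],None,fx=4,fy=4,interpolation=cv2.INTER_CUBIC);cv2.imwrite("pics/c2.png",b)
for n,i,th in(("top",t,60),("scene",s,45)):
    m=(i.max(2)<th).astype(np.uint8)
    _,_,st,c=cv2.connectedComponentsWithStats(m)
    for q,w in zip(st,c):
        if 40<q[4]<500 and 180<w[0]<480 and 110<w[1]<280: print(n,q,w)
E
```

```text
top [301 154  11  11  87] [305.89655172 158.71264368]
top [460 158   7  35  65] [463.2        175.15384615]
top [313 183  10  11  88] [317.39772727 187.625     ]
top [282 185  11  11  92] [287.20652174 190.18478261]
top [340 201  11  11  91] [344.9010989  205.84615385]
top [433 216  13  11 118] [439.31355932 221.02542373]
```

View pics/c1.png

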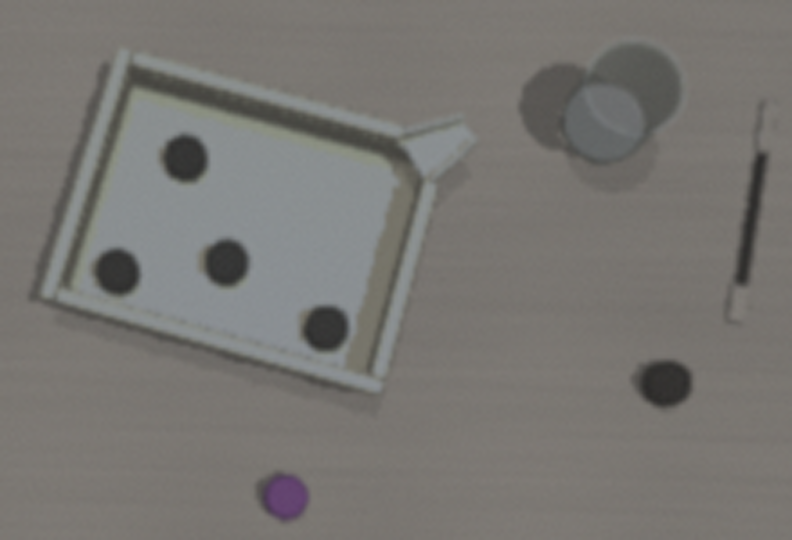

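View pics/c2.png

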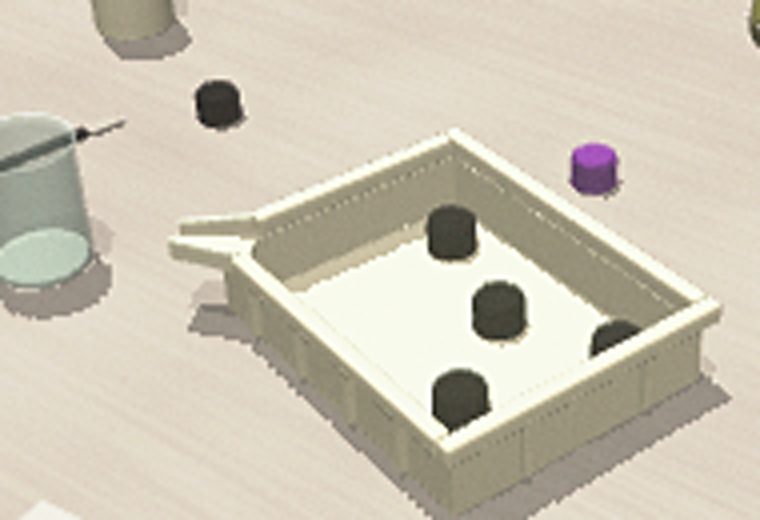

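Run:
```python
from h import *
np.set_printoptions(precision=4,suppress=True)
T=lambda x,y:(255+x/3.6-.36,115+y/3.6-.36); S=lambda x,y:(190+x/4-.4,145+y/4-.4)
print("cap top",tri(T(670,382),S(218,91)))
for z in (0.024,): print(plane("top",T(670,382),z),plane("scene",S(218,91),z))
print("purple",tri(T(287,497),S(595,155)), "spat",plane("top",(460,200),0),plane("top",(466,145),0))
pts=dict(A=(T(123,50),S(450,452)),B=(T(44,297),S(718,306)),C=(T(380,388),S(453,131)))
for k,(a,b) in pts.items(): print(k,tri(a,b),plane("top",a,.06),plane("scene",b,.06))
A,B,C=[(plane("top",a,.06)+plane("scene",b,.06))/2 for a,b in pts.values()]
print(np.linalg.norm(A-B),np.linalg.norm(B-C))
c=(A+C)/2; x=(B-C)[:2];x/=np.linalg.norm(x);y=(B-A)[:2];y/=np.linalg.norm(y)
yx=np.arctan2(x[1],x[0]);yy=np.arctan2(y[1],y[0])-np.pi/2
print("centre",c,"yaw",yx,yy)
caps=[T(186,157),T(117,270),T(226,262),T(326,328)]
th=(yx+((yy-yx+np.pi)%(2*np.pi)-np.pi)/2)
M=np.array([[np.cos(th),-np.sin(th)],[np.sin(th),np.cos(th)]])
for q in caps:
    p=plane("top",q,.028);print("cap",p,M.T@(p-c)[:2])
for n,p in dict(far=(126,42),lip=(-124,-94),farfoot=(124,94)).items(): print(n,M@np.array(p)/1000+c[:2])
print("stray in tray",M.T@(plane("top",T(670,382),.024)-c)[:2])
print("beaker",plane("top",T(632,90),.0), plane("top",(172,189),0.03))
```

```text
cap top (array([ 0.4325, -0.368 ,  0.0215]), np.float64(0.0027435405528456833))
[ 0.433  -0.3684  0.024 ] [ 0.4352 -0.363   0.024 ]
purple (array([ 0.3404, -0.0782,  0.0214]), np.float64(0.0029730416442025117)) spat [ 0.4957 -0.4319  0.    ] [ 0.657  -0.4564  0.    ]
A (array([0.6768, 0.0537, 0.0549]), np.float64(0.00460584586509585)) [0.6764 0.0514 0.06  ] [0.68   0.0594 0.06  ]
B (array([0.4834, 0.1058, 0.0551]), np.float64(0.0026004914906100937)) [0.4832 0.1041 0.06  ] [0.4884 0.1099 0.06  ]
C (array([ 0.4198, -0.1446,  0.0575]), np.float64(0.002043203934624445)) [ 0.42   -0.1452  0.06  ] [ 0.4227 -0.1409  0.06  ]
0.19919338700681397 0.25821355288938014
centre [ 0.5498 -0.0438  0.06  ] yaw 1.3184456621830098 1.3088871253524759
cap [0.6015 0.0022 0.028 ] [ 0.0577 -0.0383]
cap [0.5108 0.0531 0.028 ] [0.0838 0.0623]
cap [ 0.5187 -0.0305  0.028 ] [0.005  0.0335]
cap [ 0.4688 -0.1076  0.028 ] [-0.0822  0.0621]
far [0.5412 0.0887]
lip [ 0.6092 -0.1876]
farfoot [0.4904 0.1   ]
stray in tray [-0.3436  0.0304]
beaker [ 0.6715 -0.3543  0.    ] [0.5063 0.3685 0.03  ]
```

```bash
cat > goto.py <<'E'
import sys
from h import *
# goto.py x y z yaw [Rmat rotvec world tilt]
a=[float(v) for v in sys.argv[1:]]
o=get_obs(); Rc=R.from_euler("xyz",o["eef_rot"])
Rt=R.from_euler("xyz",[-np.pi/2,0,a[3]])
if len(a)>4: Rt=R.from_rotvec(a[4:7])*Rt
t=Rc.inv().apply(np.array(a[:3])-o["ee_pos"])/0.5; r=(Rc.inv()*Rt).as_rotvec()/(np.pi/2)
print("t",o["time_s"],"tr",t.round(4),"dist",np.linalg.norm(t)*.5,"rot",r.round(4),"q",o["qpos"].round(2),"rows",np.linalg.norm(t)*.5/.0417,np.linalg.norm(r)*90/7.16)
E
python3 goto.py 0.38 0.1 0.2 1.314; python3 goto.py 0.434 -0.367 0.12 1.314
```

```text
t 0.1 tr [-0.6017 -0.0309 -0.608 ] dist 0.42799470083520336 rot [-1.000e-04 -1.095e-01 -6.000e-04] q [ 1.08  0.3   1.52 -0.    1.32 -0.07] rows 10.263661890532454 1.3760073577700256
t 0.1 tr [-1.4061  0.1299 -1.0946] dist 0.8933193090640033 rot [-1.000e-04 -1.095e-01 -6.000e-04] q [ 1.08  0.3   1.52 -0.    1.32 -0.07] rows 21.4225253972183 1.3760073577700256
```

```bash
python3 -m pendant '{"translation":[[-0.6,-0.03,-0.61],[-0.6,-0.03,-0.61],[-0.6,-0.03,-0.61],[-0.6,-0.03,-0.61],[-0.6,-0.03,-0.61],[-0.6,-0.03,-0.61],[-0.6,-0.03,-0.61],[-0.6,-0.03,-0.61]],"rot":[[0,-0.11,0],[0,-0.11,0],[0,-0.11,0],[0,-0.11,0],[0,-0.11,0],[0,-0.11,0],[0,-0.11,0],[0,-0.11,0]]}' 0.7 20
python3 goto.py 0.434 -0.367 0.14 1.314
```

```text
time_s: 0.77
ee_pos: [0.3472, 0.1875, 0.1963]
eef_rot: [-1.571, 0.001, 1.315]
force: [0.9, 0.5, 0.0]
grip_width: 0.0658
t 0.7667 tr [-1.029   0.1135 -0.4483] dist 0.564057863757995 rot [-0.0001  0.0007 -0.0006] q [ 0.4  -0.07  1.9  -0.    1.31 -0.91] rows 13.526567476210912 0.012125986674671517
```

```bash
python3 -m pendant '{"translation":[[-1,0.08,-0.44],[-1,0.08,-0.44],[-1,0.08,-0.44],[-1,0.08,-0.44],[-1,0.08,-0.44],[-1,0.08,-0.44],[-1,0.08,-0.44],[-1,0.08,-0.44]],"rot":[[0,0,0],[0,0,0],[0,0,0],[0,0,0],[0,0,0],[0,0,0],[0,0,0],[0,0,0]]}'
python3 goto.py 0.434 -0.367 0.10 1.314
```

```text
time_s: 1.43
ee_pos: [0.3993, -0.1411, 0.1721]
eef_rot: [-1.571, 0.001, 1.315]
force: [1.4, 0.9, 0.8]
grip_width: 0.0657
t 1.4333 tr [-0.4193  0.1447 -0.1815] dist 0.23963378976070074 rot [ 0.      0.0006 -0.0006] q [-0.43  0.03  1.87 -0.    1.25 -1.74] rows 5.746613663326157 0.010169126015018954
```

```bash
python3 -m pendant '{"translation":[[-0.42,0.145,-0.18],[-0.42,0.145,-0.18],[-0.42,0.145,-0.18],[-0.42,0.145,-0.18],[-0.42,0.145,-0.18],[-0.42,0.145,-0.18],[-0.42,0.145,-0.18],[-0.42,0.145,-0.18]],"rot":[[0,0,0],[0,0,0],[0,0,0],[0,0,0],[0,0,0],[0,0,0],[0,0,0],[0,0,0]]}'
python3 goto.py 0.434 -0.366 0.024 1.314
python3 - <<'E'
from h import *
snap("scene","s1.png",(170,90,330,230),5);snap("top","t1.png",(360,130,520,270),5)
print(proj("scene",[get_obs()["ee_pos"]]),proj("top",[get_obs()["ee_pos"]]))
E
```

```text
time_s: 2.1
ee_pos: [0.4325, -0.3677, 0.0983]
eef_rot: [-1.569, -0.0, 1.313]
force: [-0.2, 0.8, 1.0]
grip_width: 0.0657
t 2.1 tr [ 0.004   0.1486 -0.0024] dist 0.07435189506904646 rot [-0.0014 -0.0006  0.0002] q [-0.77  0.42  1.56 -0.    1.16 -2.08] rows 1.783019066403992 0.019592107324168693
[[240.85164943 144.61229387]] [[449.00173939 217.2183505 ]]
```

View pics/s1.png

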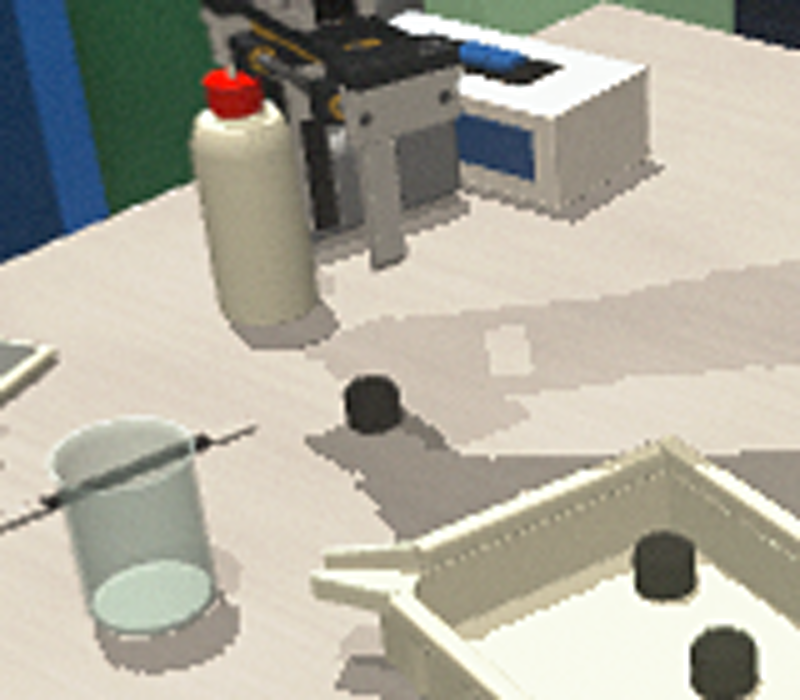

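The black cap sits at crop (372,403), scene (244,171), and the open jaws are above and around it. Nothing is in the way, so I'm going down.

```bash
python3 -m pendant '{"translation":[[0.004,0.07,-0.002],[0.004,0.12,-0.002],[0.004,0.149,-0.002],[0.004,0.149,-0.002]],"rot":[[0,0,0],[0,0,0],[0,0,0],[0,0,0]]}'
python3 - <<'E'
from h import *
snap("scene","s2.png",(170,90,330,230),5);snap("top","t2.png",(360,130,520,270),5)
E
```

```text
time_s: 2.53
ee_pos: [0.4338, -0.3626, 0.0232]
eef_rot: [-1.567, -0.001, 1.316]
force: [-0.0, 0.3, -0.9]
grip_width: 0.0657
```

View pics/s2.png

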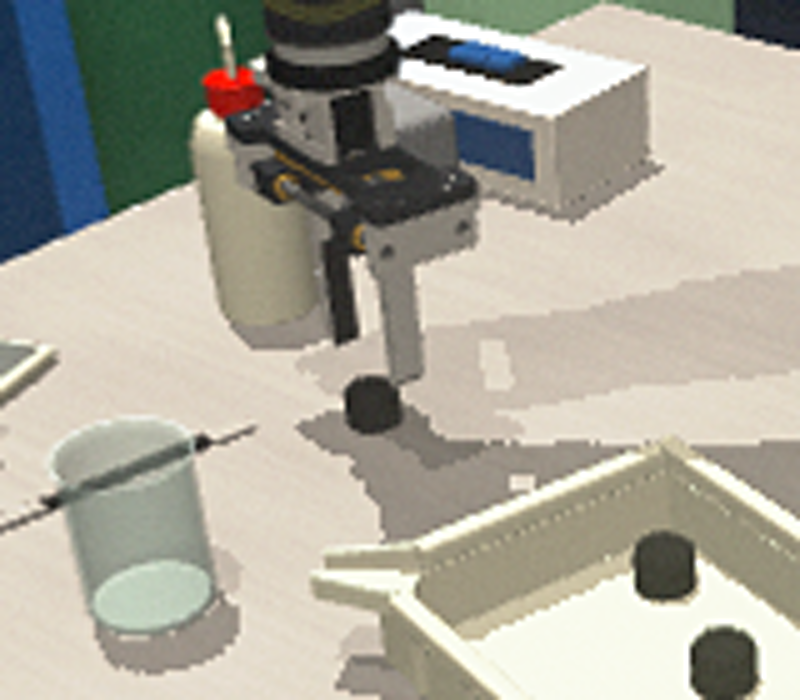

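View pics/t2.png

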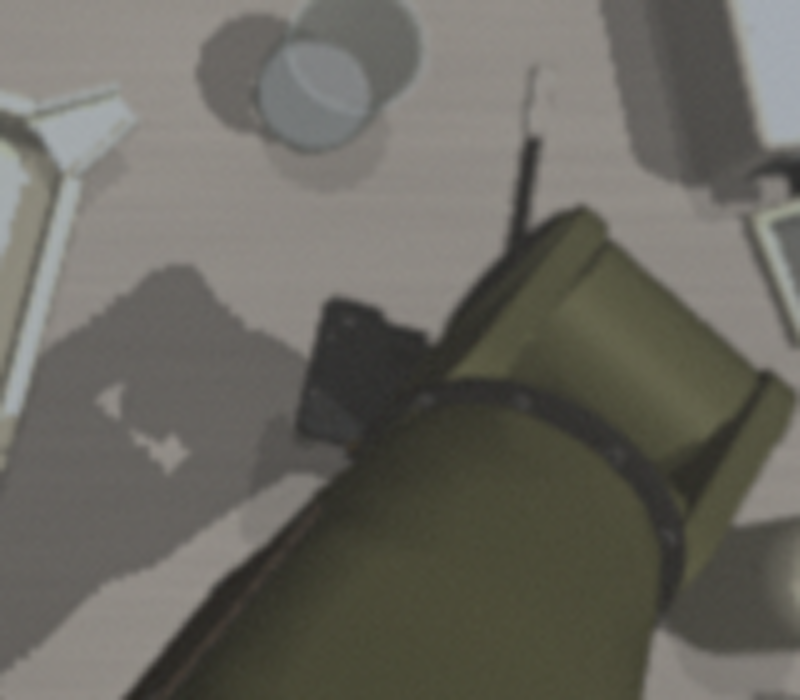

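Run:
```python
from h import *
o=get_obs();print(o["ee_pos"],o["time_s"],o["joint_vel"].round(3),o["force"])
snap("scene","s3.png",(170,90,330,230),5)
print(proj("scene",[get_obs()["ee_pos"]]),proj("top",[get_obs()["ee_pos"]]))
```

```text
[ 0.43506367 -0.36418217  0.02646295] 2.6333 [-0.006 -0.018 -0.021 -0.     0.003 -0.003] [ 0.33441106 -0.31544574  0.89356795]
[[243.56486208 166.34886285]] [[439.67661043 219.74663114]]
```

View pics/s3.png

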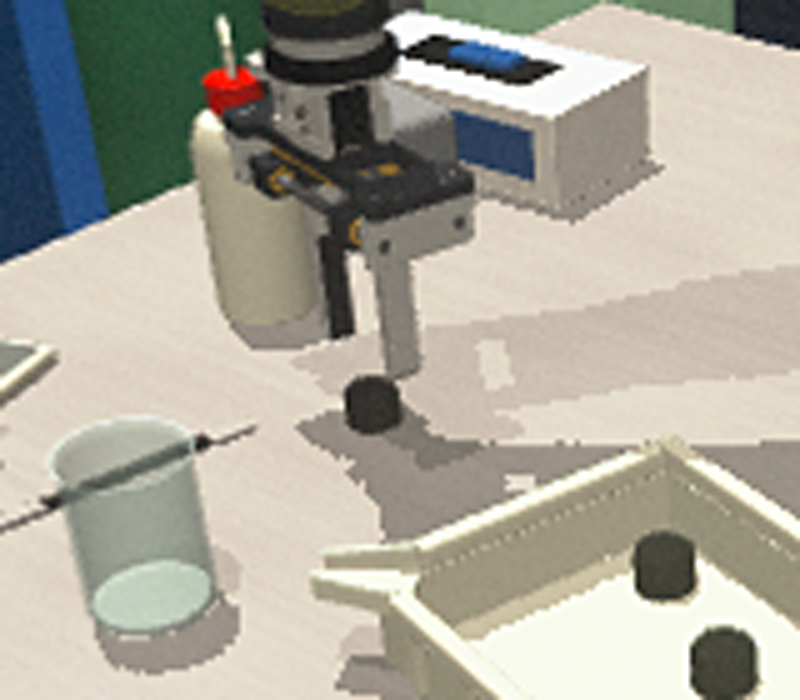

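Run:
```python
from h import *
y=1.142;d=np.array([np.cos(y),np.sin(y),0])
for P in ([0.2286,.5,.1843],):
    P=np.array(P)
    print("start tips",proj("scene",[P,P-[0,0,.019],P-[0,0,.019]+.053*d,P-[0,0,.019]-.053*d]))
o=get_obs();P=o["ee_pos"];d=np.array([np.cos(1.314),np.sin(1.314),0])
L=[P,P-[0,0,.019]+.033*d,P-[0,0,.019]-.033*d,P+[0,0,.078],P+[0,0,.11]]
print(proj("scene",L)-[170,90],"*5\n",proj("top",L)-[360,130])
s=cv2.imread("pics/scene0.png");cv2.imwrite("pics/c3.png",cv2.resize(s[60:240,480:640],None,fx=3.3,fy=3.3))
```

```text
start tips [[595.28886093 179.38877705]
 [591.83849242 186.94626493]
 [617.562293   199.0206596 ]
 [568.40452488 175.92708072]]
[[73.56486208 76.34886285]
 [79.77372156 85.88704469]
 [68.95579232 77.60932137]
 [70.51648669 53.44507989]
 [69.195634   43.53924957]] *5
 [[79.67661043 89.74663114]
 [65.91671594 87.32487891]
 [89.36086249 93.81611751]
 [88.95007029 86.08264158]
 [93.17222497 84.41547121]]
```

View pics/c3.png

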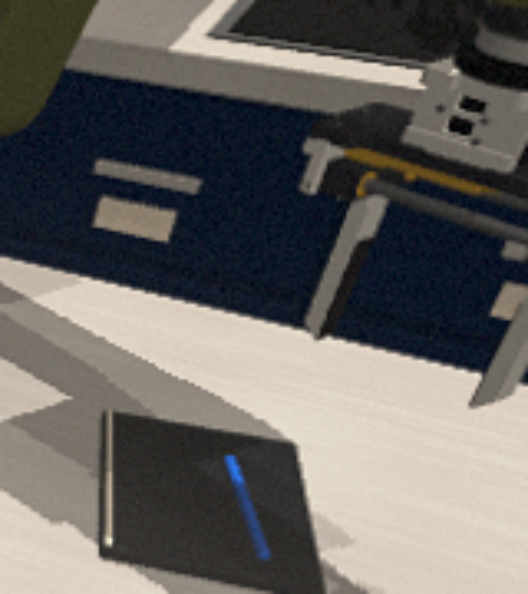

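The seen fingertips, at crop (402,377) and (340,335), stand about 40 mm higher than the reported pose implies. A gentle close will tell whether they are at the cap, since above it they would shut fully.

```bash
python3 -m pendant '{"translation":[[0,0,0],[0,0,0],[0,0,0],[0,0,0],[0,0,0],[0,0,0],[0,0,0],[0,0,0]],"rot":[[0,0,0],[0,0,0],[0,0,0],[0,0,0],[0,0,0],[0,0,0],[0,0,0],[0,0,0]]}' 0.2 5
python3 - <<'E'
from h import *
snap("scene","s4.png",(170,90,330,230),5)
print(get_obs())
E
```

```text
time_s: 3.35
ee_pos: [0.4353, -0.3647, 0.027]
eef_rot: [-1.572, 0.002, 1.316]
force: [-0.3, 0.2, -0.0]
grip_width: 0.0195
{'time_s': 3.4, 'qpos': array([-7.61494455e-01,  5.14052784e-01,  1.61630849e+00, -7.50170094e-04,
        1.00914782e+00, -2.07700591e+00]), 'joint_vel': array([-0.00024119,  0.00042845, -0.00123084, -0.00065628,  0.00034056,
       -0.00046804]), 'tau': array([-1.98508591e-03, -5.95422184e+01, -2.97687364e+01, -4.40142117e-02,
        5.32629155e-02,  3.53790298e-06]), 'ee_pos': array([ 0.43532899, -0.36468862,  0.02703857]), 'eef_rot': array([-1.57231022e+00,  1.56621160e-03,  1.31590913e+00]), 'force': array([ 0.21101164,  0.68339856, -0.94743141]), 'moment': array([ 0.02955054, -0.02923154, -0.00678665]), 'grip_width': 0.01890344215201048}
```

View pics/s4.png

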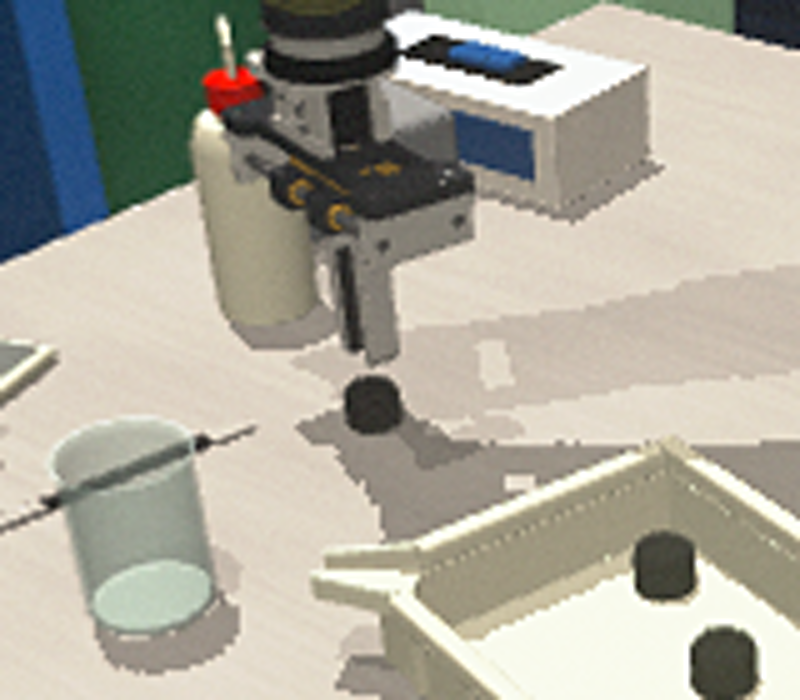

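Run:
```python
from h import *
np.set_printoptions(precision=4,suppress=True)
S=lambda x,y:(170+x/5-.4,90+y/5-.4);T=lambda x,y:(360+x/5-.4,130+y/5-.4)
a=tri(T(330,298),S(375,215));b=tri(T(300,430),S(475,180))
print(a,b,np.linalg.norm(a[0]-b[0]),(a[0]+b[0])/2)
m=(a[0]+b[0])/2;P=get_obs()["ee_pos"];d=np.array([np.cos(1.314),np.sin(1.314),0]);n=np.array([-d[1],d[0],0])
print("rel TCP jaw,perp,z",(m-P)@d,(m-P)@n,(m-P)[2])
o,dr=ray("scene",S(368,352))
for perp in (0,.01,.02,.03,.04):
    # point on ray with given perp offset
    t=((P+perp*n-o)@n)/(dr@n); q=o+t*dr; print(perp,q,(q-P)@d,q[2]-P[2])
```

```text
(array([ 0.4872, -0.286 ,  0.1812]), np.float64(0.0033388781860732206)) (array([ 0.4242, -0.2704,  0.1823]), np.float64(0.001694411832170044)) 0.06490794758200193 [ 0.4557 -0.2782  0.1818]
rel TCP jaw,perp,z 0.08880944851708164 0.0022942987853651186 0.15474534861539835
0 [ 0.4361 -0.3616  0.0506] 0.003161498338861068 0.023561365271163655
0.01 [ 0.4214 -0.3784  0.0387] -0.016801557124725034 0.011644452349503571
0.02 [ 0.4066 -0.3952  0.0268] -0.036764612588311055 -0.0002724605721565118
0.03 [ 0.3919 -0.4119  0.0148] -0.05672766805189718 -0.012189373493816706
0.04 [ 0.3772 -0.4287  0.0029] -0.07669072351548345 -0.02410628641547679
```

The body's triangulated position agrees with the reported pose in x and y (jaw offset 89 mm, perpendicular 2 mm). The fingertips really stand at about z = 0.051, where the reported pose gives 0.008. The start picture shows the same shift, so the reported height is about 42 mm too low and I will allow for it. I'll reopen, go down 43 mm in steps and watch the force.

```bash
python3 -m pendant '{"translation":[[0,0,0],[0,0,0],[0,0,0],[0,0,0],[0,0,0],[0,0.03,0],[0,0.05,0],[0,0.05,0]],"rot":[[0,0,0],[0,0,0],[0,0,0],[0,0,0],[0,0,0],[0,0,0],[0,0,0],[0,0,0]]}' 0.7 5
python3 -m pendant '{"translation":[[0,0.02,0],[0,0.03,0],[0,0.036,0],[0,0.036,0]],"rot":[[0,0,0],[0,0,0],[0,0,0],[0,0,0]]}'
python3 - <<'E'
from h import *
snap("scene","s5.png",(170,90,330,230),5)
print(get_obs()["ee_pos"],get_obs()["force"])
E
```

```text
time_s: 4.07
ee_pos: [0.4344, -0.3639, -0.0001]
eef_rot: [-1.569, -0.0, 1.316]
force: [-1.0, 0.6, 0.3]
grip_width: 0.065
time_s: 4.4
ee_pos: [0.4341, -0.3636, -0.0189]
eef_rot: [-1.568, -0.001, 1.316]
force: [0.6, -0.2, -0.2]
grip_width: 0.066
[ 0.43431662 -0.3638173  -0.01827855] [-0.01436844 -0.35070664  0.66531362]
```

View pics/s5.png

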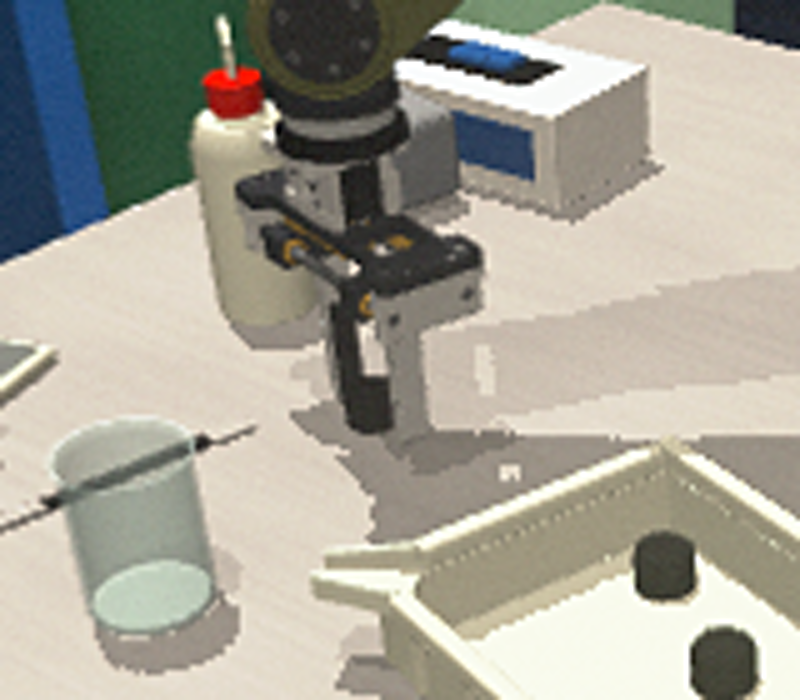

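The fingers now straddle the cap, with the right tip at crop (405,440) near the bench. Closing.

```bash
python3 -m pendant '{"translation":[[0,0,0],[0,0,0],[0,0,0],[0,0,0],[0,0,0],[0,0,0]],"rot":[[0,0,0],[0,0,0],[0,0,0],[0,0,0],[0,0,0],[0,0,0]]}' 0.1 10
python3 -m pendant '{"translation":[[0,-0.06,0],[0,-0.12,0],[0,-0.2,0],[0,-0.28,0],[0,-0.28,0],[0,-0.28,0]],"rot":[[0,0,0],[0,0,0],[0,0,0],[0,0,0],[0,0,0],[0,0,0]]}'
python3 - <<'E'
from h import *
snap("scene","s6.png",(170,60,330,230),4)
E
python3 goto.py 0.564 -0.11 0.09 1.314
```

```text
time_s: 4.95
ee_pos: [0.4344, -0.3638, -0.0182]
eef_rot: [-1.569, -0.0, 1.316]
force: [-0.3, -0.6, 0.8]
grip_width: 0.0335
time_s: 5.45
ee_pos: [0.4353, -0.3646, 0.1239]
eef_rot: [-1.573, 0.002, 1.316]
force: [-0.4, -0.2, -0.3]
grip_width: 0.0343
t 5.5 tr [ 0.5567  0.0635 -0.1225] dist 0.28678292855853915 rot [-0.0007  0.0012 -0.0001] q [-0.76  0.4   1.54 -0.    1.2  -2.08] rows 6.877288454641226 0.01726533527207706
```

View pics/s6.png

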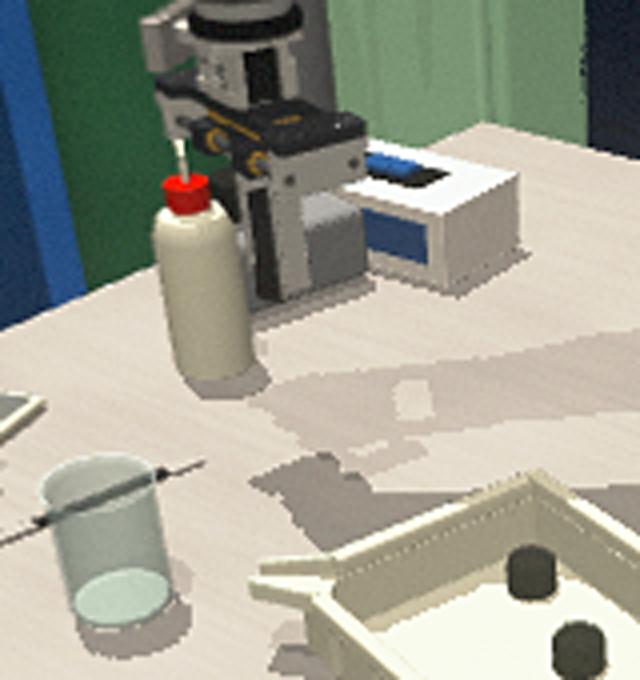

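The cap is held (opening 34 mm, bench spot empty). Carrying it over the tray.

```bash
python3 -m pendant '{"translation":[[0.556,0.064,-0.122],[0.556,0.064,-0.122],[0.556,0.064,-0.122],[0.556,0.064,-0.122],[0.556,0.064,-0.122],[0.556,0.064,-0.122],[0.556,0.064,-0.122],[0.556,0.064,-0.122]],"rot":[[0,0,0],[0,0,0],[0,0,0],[0,0,0],[0,0,0],[0,0,0],[0,0,0],[0,0,0]]}'
python3 -m pendant '{"translation":[[0,0,0]],"rot":[[0,0,0]]}'
python3 - <<'E'
from h import *
snap("scene","s7.png",(190,90,390,280),4)
snap("top","t7.png",(250,110,400,250),4)
E
python3 goto.py 0.564 -0.11 -0.013 1.314
```

```text
time_s: 6.17
ee_pos: [0.5643, -0.1048, 0.0869]
eef_rot: [-1.566, -0.001, 1.32]
force: [-1.0, 0.5, 0.2]
grip_width: 0.0338
time_s: 6.25
ee_pos: [0.5639, -0.1035, 0.085]
eef_rot: [-1.563, -0.001, 1.323]
force: [-0.6, -0.1, -0.5]
grip_width: 0.0341
t 6.35 tr [-0.0105  0.1963 -0.0054] dist 0.09833005691539447 rot [-0.0051  0.0045  0.0004] q [-0.25  0.45  1.55  0.    1.14 -1.57] rows 2.3580349380190517 0.08548880218878961
```

View pics/s7.png

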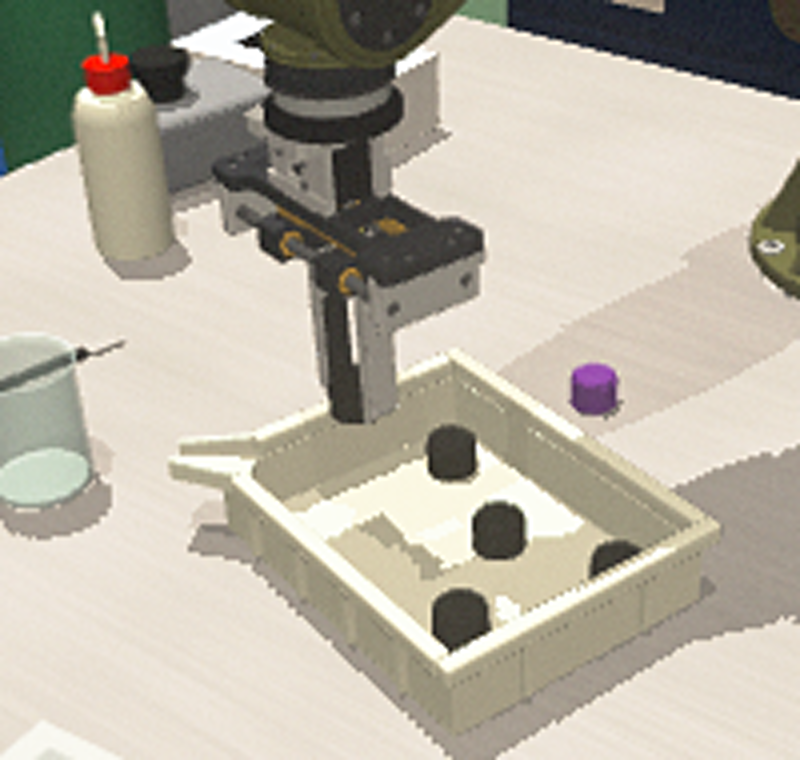

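View pics/t7.png

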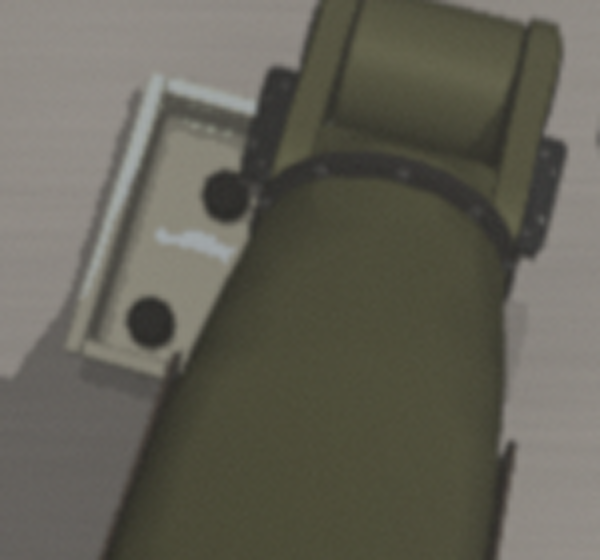

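```bash
python3 -m pendant '{"translation":[[-0.01,0.08,-0.005],[-0.01,0.13,-0.005],[-0.01,0.165,-0.005],[-0.01,0.185,-0.005],[-0.01,0.185,-0.005],[-0.01,0.185,-0.005]],"rot":[[-0.005,0.0045,0],[-0.005,0.0045,0],[-0.005,0.0045,0],[-0.005,0.0045,0],[-0.005,0.0045,0],[-0.005,0.0045,0]]}'
python3 - <<'E'
from h import *
snap("scene","s8.png",(190,90,390,280),4)
E
python3 goto.py 0.564 -0.11 -0.013 1.314
```

```text
time_s: 6.85
ee_pos: [0.5639, -0.1104, -0.007]
eef_rot: [-1.571, -0.001, 1.313]
force: [0.8, 0.3, 0.0]
grip_width: 0.034
t 6.9 tr [0.0005 0.0134 0.0009] dist 0.006696824523812044 rot [ 0.0007 -0.0004  0.0004] q [-0.26  0.58  1.61  0.    0.95 -1.57] rows 0.16059531232163174 0.011585054872199952
```

View pics/s8.png

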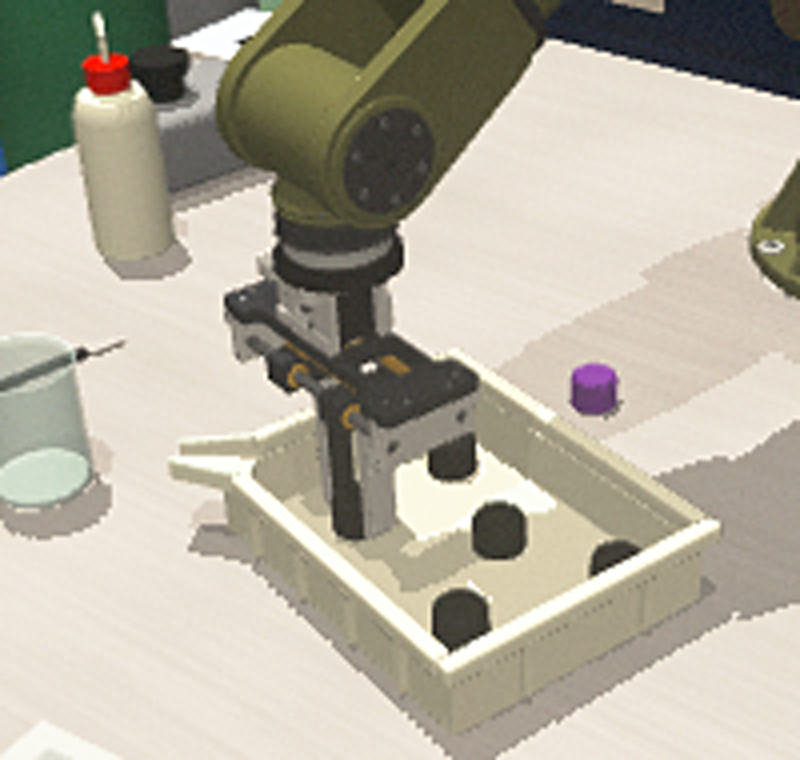

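The cap is just above the tray floor at crop (350,535), clear of the walls. I'll lower the last 6 mm and release.

```bash
python3 -m pendant '{"translation":[[0,0.006,0],[0,0.012,0],[0,0.012,0],[0,0.012,0]],"rot":[[0,0,0],[0,0,0],[0,0,0],[0,0,0]]}'
python3 -m pendant '{"translation":[[0,0,0],[0,0,0],[0,0,0],[0,0,0],[0,0,0]],"rot":[[0,0,0],[0,0,0],[0,0,0],[0,0,0],[0,0,0]]}' 0.52 10
python3 -m pendant '{"translation":[[0,-0.03,0],[0,-0.1,0],[0,-0.18,0],[0,-0.25,0],[0,-0.25,0],[0,-0.25,0]],"rot":[[0,0,0],[0,0,0],[0,0,0],[0,0,0],[0,0,0],[0,0,0]]}'
python3 - <<'E'
from h import *
snap("scene","s9.png",(190,90,390,280),4)
E
python3 goto.py 0.541 0.088 0.11 1.314
```

```text
time_s: 7.23
ee_pos: [0.5644, -0.1104, -0.0121]
eef_rot: [-1.572, -0.001, 1.313]
force: [-0.7, 0.5, 0.6]
grip_width: 0.0338
time_s: 7.65
ee_pos: [0.5645, -0.1104, -0.012]
eef_rot: [-1.572, -0.001, 1.313]
force: [-0.0, -0.3, -0.3]
grip_width: 0.0488
time_s: 8.15
ee_pos: [0.5651, -0.1106, 0.1148]
eef_rot: [-1.576, -0.001, 1.313]
force: [-0.3, 0.8, -0.2]
grip_width: 0.049
t 8.2 tr [0.3718 0.0058 0.1459] dist 0.1997209249401848 rot [ 0.0013 -0.0004  0.0004] q [-0.26  0.42  1.53  0.    1.19 -1.57] rows 4.789470622066782 0.017500907911259835
```

View pics/s9.png

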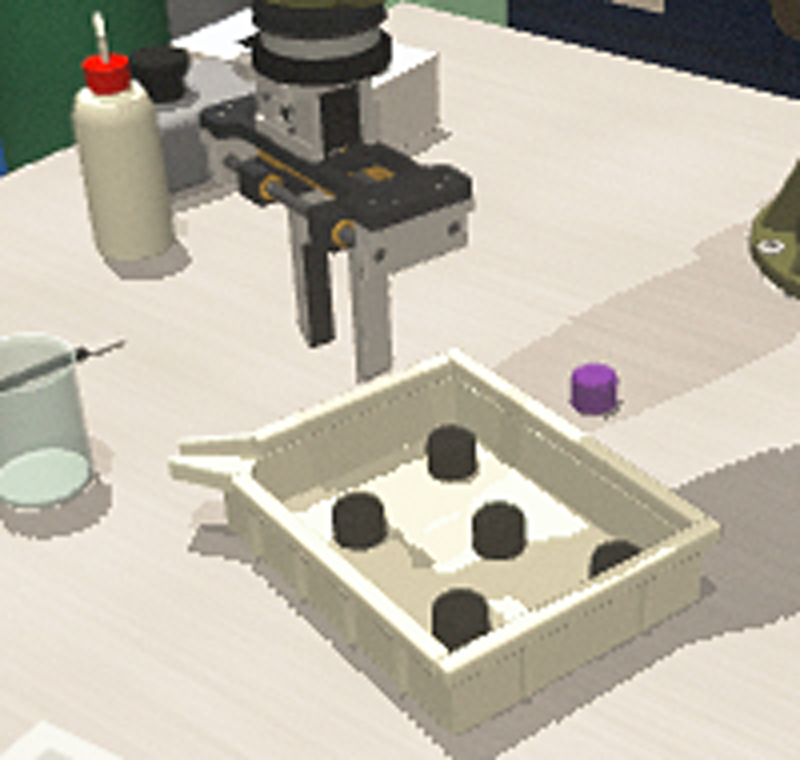

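The stray cap lies flat on the tray floor at crop (358,520), let go. Next I'll grip the +x rim at tray (126, 30), where the inner finger clears the cap near the far corner.

```bash
python3 goto.py 0.5528 0.0857 0.075 1.314; python3 -m pendant '{"translation":[[0.375,0.03,0.11],[0.375,0.03,0.11],[0.375,0.03,0.11],[0.375,0.03,0.11],[0.375,0.08,0.11],[0.375,0.08,0.11],[0.375,0.08,0.11],[0.375,0.08,0.11]],"rot":[[0,0,0],[0,0,0],[0,0,0],[0,0,0],[0,0,0],[0,0,0],[0,0,0],[0,0,0]]}' 0.4 40
python3 goto.py 0.5528 0.0857 0.040 1.314
python3 - <<'E'
from h import *
snap("scene","s10.png",(250,60,430,270),3.6)
snap("top","t10.png",(230,110,430,250),4)
E
```

```text
t 8.2 tr [0.3733 0.0759 0.1221] dist 0.2000072746567117 rot [ 0.0013 -0.0004  0.0004] q [-0.26  0.42  1.53  0.    1.19 -1.57] rows 4.796337521743686 0.017500907911259835
time_s: 8.87
ee_pos: [0.5585, 0.0845, 0.0721]
eef_rot: [-1.571, 0.0, 1.313]
force: [-0.1, -0.6, -0.9]
grip_width: 0.0377
t 8.8667 tr [-0.0006  0.0642  0.0117] dist 0.03265286664803046 rot [ 0.0003 -0.0003 -0.    ] q [ 0.09  0.45  1.6  -0.    1.1  -1.23] rows 0.7830423656602028 0.005519951611094621
```

View pics/s10.png

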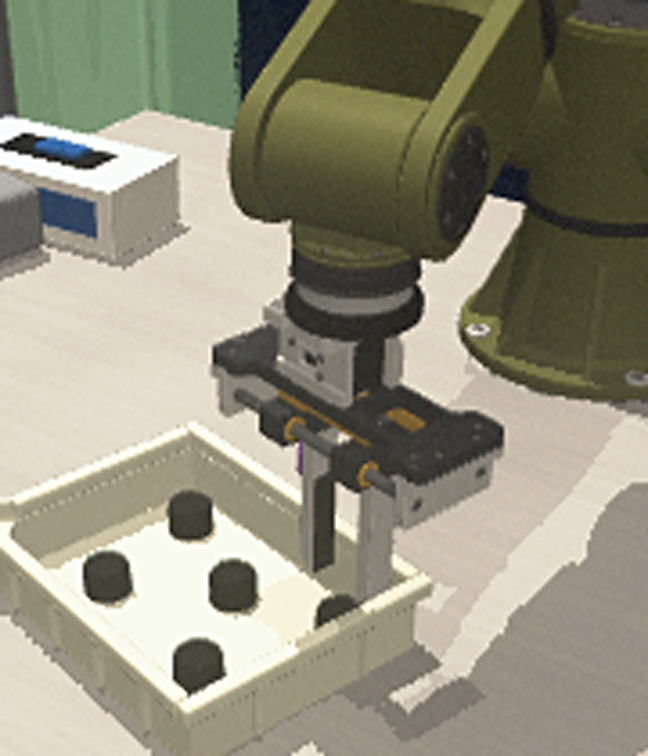

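View pics/t10.png

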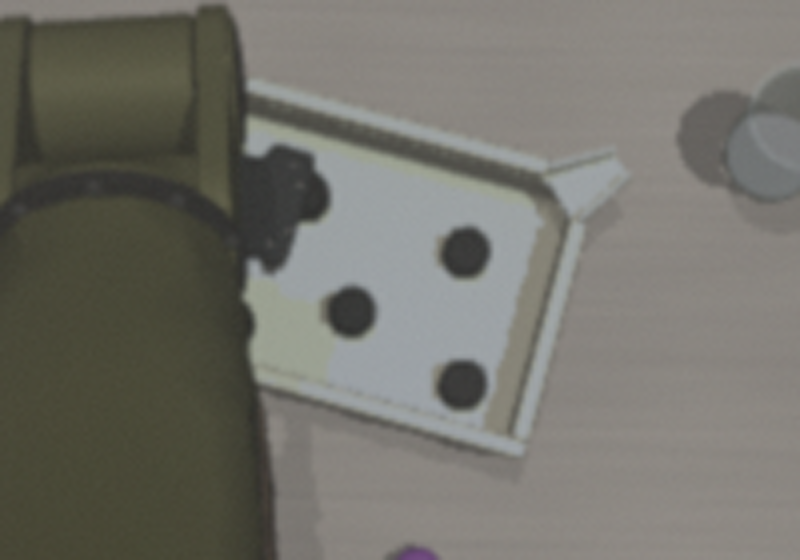

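Run:
```python
from h import *
P=get_obs()["ee_pos"]; print(P)
S=lambda x,y:(250+x/3.6-.4,60+y/3.6-.4)
q=plane("scene",S(347,585),P[2]+.0236); print("seen tipmid",q)
A=np.array([.68,.0594]);B=np.array([.4884,.1099]);u=(B-A)/np.linalg.norm(B-A); n=np.array([-u[1],u[0]])
for w in (q[:2],P[:2]): print("along from A",(w-A)@u,"outward dist from outer edge",(w-A)@n, np.linalg.norm(B-A))
L=[[*(A+u*.132-n*s*.006),.06] for s in(1,)]
for z in (P[2]+.0236,.033): print(z,proj("scene",[[P[0],P[1],z]]))
```

```text
[0.55912306 0.08386782 0.07308528]
seen tipmid [0.56406744 0.09274332 0.09668528]
along from A 0.1206021243966585 outward dist from outer edge -0.0026949436999218726 0.19814340766222835
along from A 0.12312116171270032 outward dist from outer edge 0.007147607308816267 0.19814340766222835
0.09668527871445852 [[343.85447476 219.57393508]]
0.033 [[343.09994454 241.46564738]]
```

```bash
python3 goto.py 0.5525 0.082 0.045 1.314;  python3 -m pendant '{"translation":[[-0.008,0.03,0.011],[-0.01,0.056,0.011],[-0.01,0.056,0.011],[-0.01,0.056,0.011]],"rot":[[0,0,0],[0,0,0],[0,0,0],[0,0,0]]}'
python3 - <<'E'
from h import *
snap("scene","s11.png",(290,150,400,250),7)
print(get_obs()["ee_pos"])
E
```

```text
t 8.9667 tr [-0.007   0.0561  0.012 ] dist 0.028916025945475442 rot [ 0.0014 -0.0012  0.0004] q [ 0.08  0.45  1.59 -0.    1.1  -1.23] rows 0.6934298787883799 0.0239104802441334
time_s: 9.3
ee_pos: [0.5527, 0.0796, 0.0453]
eef_rot: [-1.573, -0.001, 1.311]
force: [1.2, 0.4, 1.2]
grip_width: 0.0378
[0.55312984 0.07982796 0.04590766]
```

View pics/s11.png

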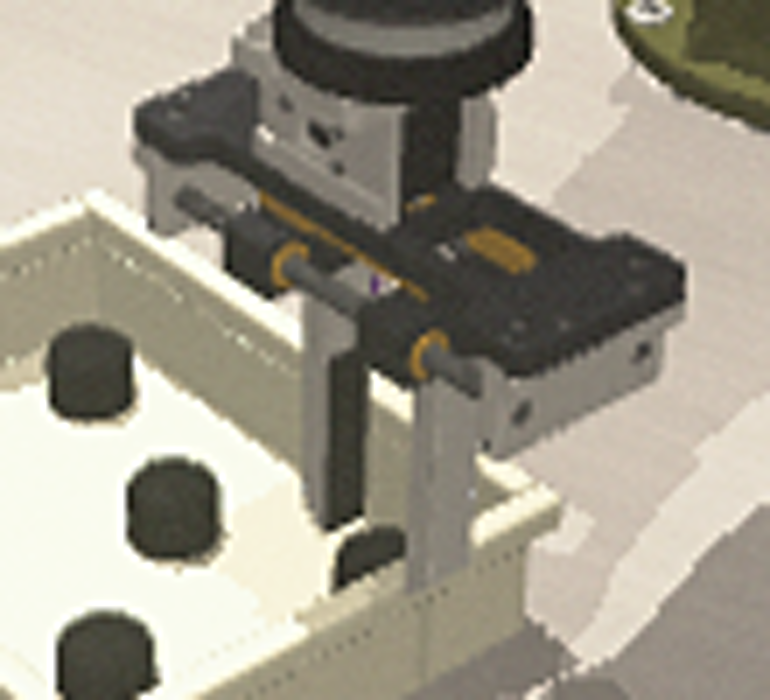

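At this height the outer finger's tip (435,590) is outside the rim and the inner one (345,525) is inside, clear of the caps. The rim line runs midway between them, so I'll go down 36 mm and pinch.

```bash
python3 -m pendant '{"translation":[[0,0.02,0],[0,0.04,0],[0,0.055,0],[0,0.07,0],[0,0.07,0]],"rot":[[0,0,0],[0,0,0],[0,0,0],[0,0,0],[0,0,0]]}'
python3 -m pendant '{"translation":[[0,0,0],[0,0,0],[0,0,0],[0,0,0]],"rot":[[0,0,0],[0,0,0],[0,0,0],[0,0,0]]}' 0.0 40
python3 - <<'E'
from h import *
snap("scene","s12.png",(190,120,400,280),3.7)
snap("top","t12.png",(230,110,430,250),4)
print(get_obs())
E
```

```text
time_s: 9.77
ee_pos: [0.5523, 0.0798, 0.009]
eef_rot: [-1.571, -0.0, 1.311]
force: [0.3, -1.0, 0.3]
grip_width: 0.0376
time_s: 10.1
ee_pos: [0.5525, 0.0799, 0.0093]
eef_rot: [-1.572, -0.0, 1.311]
force: [0.1, 0.9, -0.4]
grip_width: 0.0144
{'time_s': 10.2, 'qpos': array([ 7.80738996e-02,  5.22907217e-01,  1.65261848e+00, -7.26951090e-05,
        9.65016745e-01, -1.23305113e+00]), 'joint_vel': array([ 0.00132682, -0.00030983,  0.00032443, -0.0014235 ,  0.00171974,
       -0.00055287]), 'tau': array([-1.00805920e+00, -5.85093212e+01, -2.83035421e+01, -1.06570018e-01,
        8.77245795e-02,  9.80243844e-03]), 'ee_pos': array([0.55248705, 0.07991704, 0.00931169]), 'eef_rot': array([-1.57180702e+00, -2.91573092e-04,  1.31116654e+00]), 'force': array([0.50463515, 1.85400009, 0.75566019]), 'moment': array([ 0.07423187, -0.02214776,  0.01365405]), 'grip_width': 0.01162179094249342}
```

View pics/s12.png

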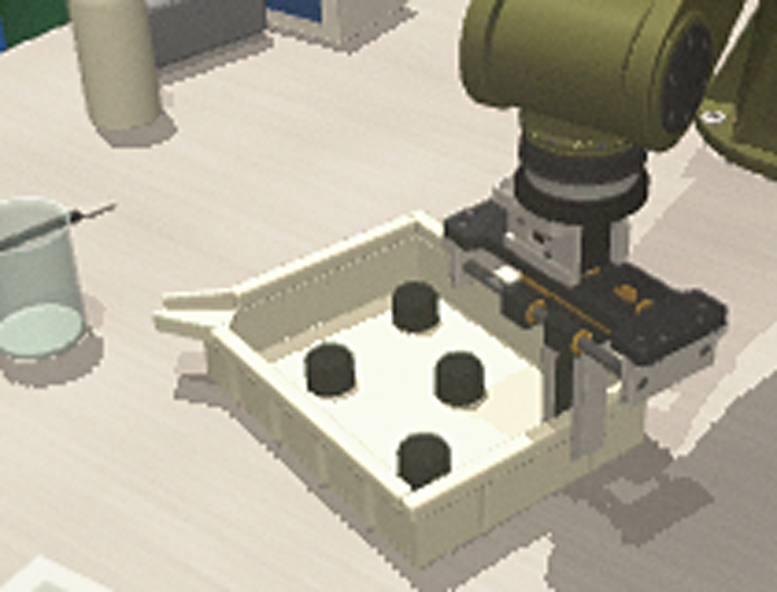

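View pics/t12.png

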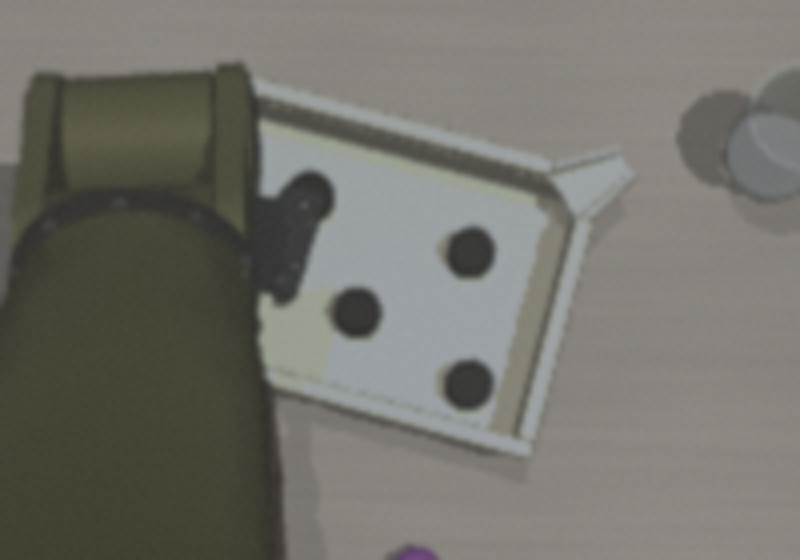

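The rim is pinched (opening 11.6 mm, so 12 mm rim). The tray shifted by only about 1 px. Now I'll work out the tipping arc about the lip foot.

```bash
cat > tilt.py <<'E'
import sys
from h import *
ph=[float(v) for v in sys.argv[1:]]
p0=np.array([.5525,.0799,.0518]);L=np.array([.608,-.1935,0]);u=np.array([-.382,.925,0]);k=np.array([.925,.382,0])
o=get_obs();Rc=R.from_euler("xyz",o["eef_rot"])
for f in ph:
    Rf=R.from_rotvec(k*np.radians(f)); p=L+Rf.apply(p0-L)-Rf.apply([0,0,.0425])
    Rt=Rf*R.from_euler("xyz",[-np.pi/2,0,1.311])
    print(f,"tr",(Rc.inv().apply(p-o["ee_pos"])/.5).round(4).tolist(),"rot",((Rc.inv()*Rt).as_rotvec()/(np.pi/2)).round(4).tolist(),p.round(3))
print(o["time_s"],o["qpos"].round(2),o["force"].round(1),o["grip_width"])
E
python3 tilt.py 2 4 6 8 10 12
```

```text
2.0 tr [-0.0008, -0.0191, -0.0006] rot [0.0141, 0.0001, -0.0175] [0.553 0.079 0.019]
4.0 tr [-0.0021, -0.0382, -0.0017] rot [0.0276, 0.0001, -0.0352] [0.553 0.079 0.028]
6.0 tr [-0.0039, -0.0572, -0.0031] rot [0.0411, 0.0001, -0.0529] [0.553 0.078 0.038]
8.0 tr [-0.0063, -0.0761, -0.0049] rot [0.0546, 0.0001, -0.0706] [0.554 0.076 0.047]
10.0 tr [-0.0092, -0.0949, -0.0071] rot [0.0681, 0.0002, -0.0882] [0.555 0.075 0.057]
12.0 tr [-0.0126, -0.1135, -0.0098] rot [0.0815, 0.0002, -0.1059] [0.556 0.073 0.066]
10.2 [ 0.08  0.52  1.65 -0.    0.97 -1.23] [0.5 1.9 0.8] 0.01162179094249342
```

```bash
python3 -m pendant '{"translation":[[-0.001,-0.019,-0.001],[-0.002,-0.038,-0.002],[-0.004,-0.057,-0.003],[-0.006,-0.076,-0.005],[-0.009,-0.095,-0.007],[-0.013,-0.1135,-0.01],[-0.013,-0.1135,-0.01],[-0.013,-0.1135,-0.01]],"rot":[[0.014,0,-0.0175],[0.0276,0,-0.035],[0.041,0,-0.053],[0.0546,0,-0.0706],[0.068,0,-0.088],[0.0815,0,-0.106],[0.0815,0,-0.106],[0.0815,0,-0.106]]}' 0 45
python3 - <<'E'
from h import *
snap("scene","s13.png",(190,100,400,280),3.7)
snap("top","t13.png",(230,110,430,250),4)
E
python3 tilt.py 14 16 18 20 22 24
```

```text
time_s: 10.87
ee_pos: [0.5557, 0.0719, 0.0658]
eef_rot: [-1.443, -0.165, 1.3]
force: [0.8, 0.4, -4.1]
grip_width: 0.0116
14.0 tr [-0.0001, -0.0206, -0.0009] rot [0.0135, 0.0002, -0.0185] [0.556 0.07  0.075]
16.0 tr [-0.0015, -0.0396, -0.0019] rot [0.0269, 0.0002, -0.0362] [0.558 0.068 0.084]
18.0 tr [-0.0033, -0.0586, -0.0033] rot [0.0404, 0.0002, -0.0539] [0.559 0.065 0.094]
20.0 tr [-0.0057, -0.0776, -0.0051] rot [0.0539, 0.0002, -0.0716] [0.56  0.062 0.102]
22.0 tr [-0.0086, -0.0964, -0.0073] rot [0.0674, 0.0002, -0.0893] [0.561 0.058 0.111]
24.0 tr [-0.0121, -0.115, -0.0099] rot [0.0809, 0.0002, -0.107] [0.563 0.054 0.12 ]
10.9667 [-0.03  0.49  1.56  0.2   1.18 -1.43] [ 0.2 -1.3 -2. ] 0.011706568018775818
```

View pics/s13.png

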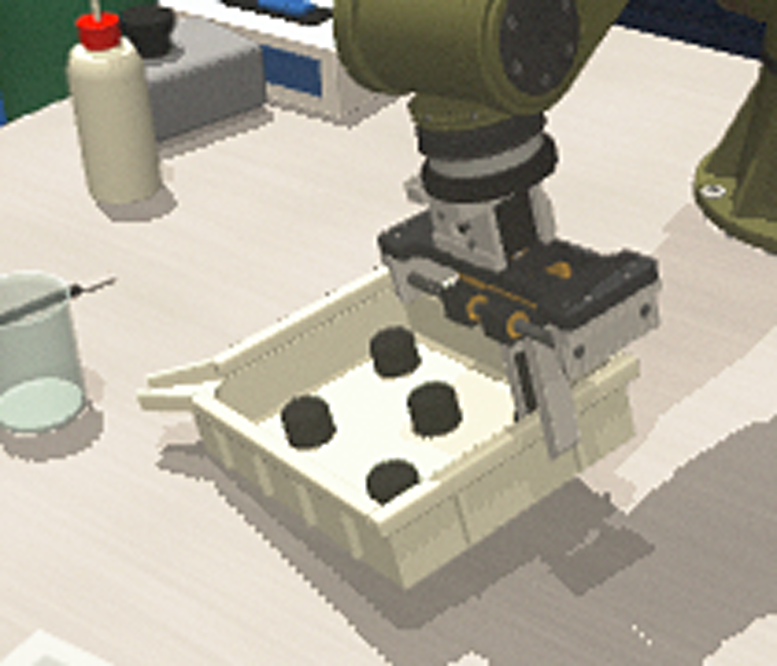

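View pics/t13.png

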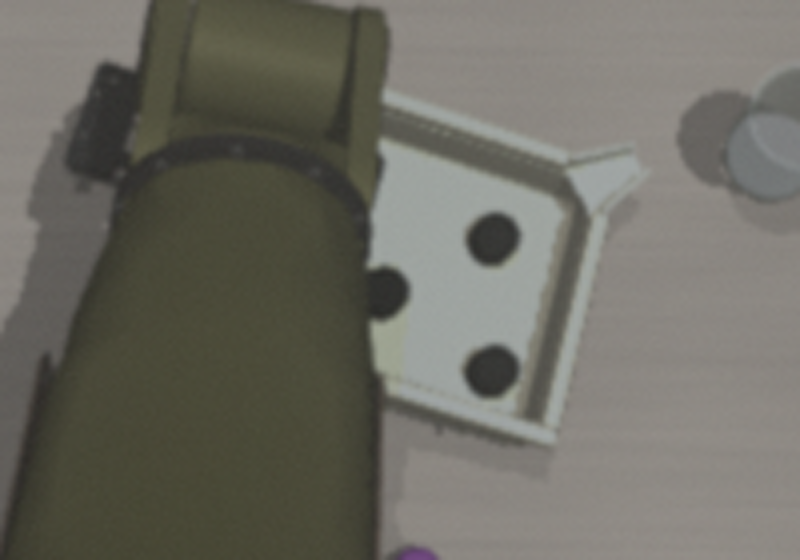

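The tray tips about its lip corner, which is still down at crop (200,440). The caps have not slid yet, so I'll continue to 24°.

```bash
python3 -m pendant '{"translation":[[0,-0.0206,-0.001],[-0.0015,-0.0396,-0.002],[-0.003,-0.0586,-0.003],[-0.006,-0.0776,-0.005],[-0.009,-0.0964,-0.007],[-0.012,-0.115,-0.01],[-0.012,-0.115,-0.01],[-0.012,-0.115,-0.01]],"rot":[[0.0135,0,-0.0185],[0.027,0,-0.036],[0.04,0,-0.054],[0.054,0,-0.0716],[0.0674,0,-0.089],[0.081,0,-0.107],[0.081,0,-0.107],[0.081,0,-0.107]]}' 0 50
python3 - <<'E'
from h import *
snap("scene","s14.png",(190,100,400,280),3.7)
snap("top","t14.png",(230,110,430,250),4)
E
python3 tilt.py 26 28 30 32
```

```text
time_s: 11.63
ee_pos: [0.5629, 0.0545, 0.1192]
eef_rot: [-1.307, -0.328, 1.267]
force: [0.2, -1.6, -3.0]
grip_width: 0.0115
26.0 tr [-0.001, -0.0212, -0.0011] rot [0.0132, 0.0002, -0.0186] [0.565 0.05  0.129]
28.0 tr [-0.0024, -0.0402, -0.0021] rot [0.0266, 0.0002, -0.0363] [0.566 0.046 0.137]
30.0 tr [-0.0042, -0.0592, -0.0035] rot [0.0401, 0.0002, -0.054] [0.568 0.042 0.145]
32.0 tr [-0.0066, -0.0782, -0.0053] rot [0.0536, 0.0002, -0.0717] [0.57  0.037 0.153]
11.7333 [-0.15  0.52  1.44  0.36  1.42 -1.56] [ 0.5 -0.2 -3. ] 0.011616341294937924
```

View pics/s14.png

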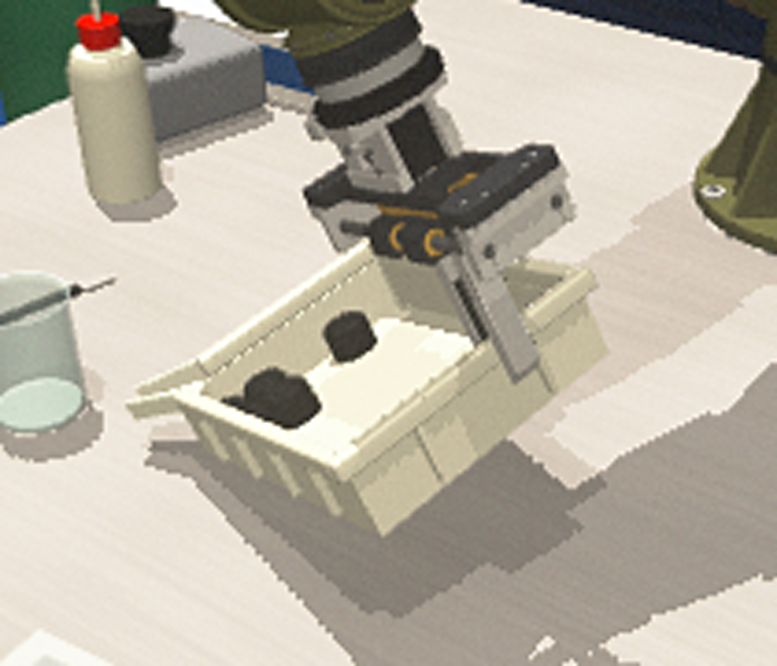

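View pics/t14.png

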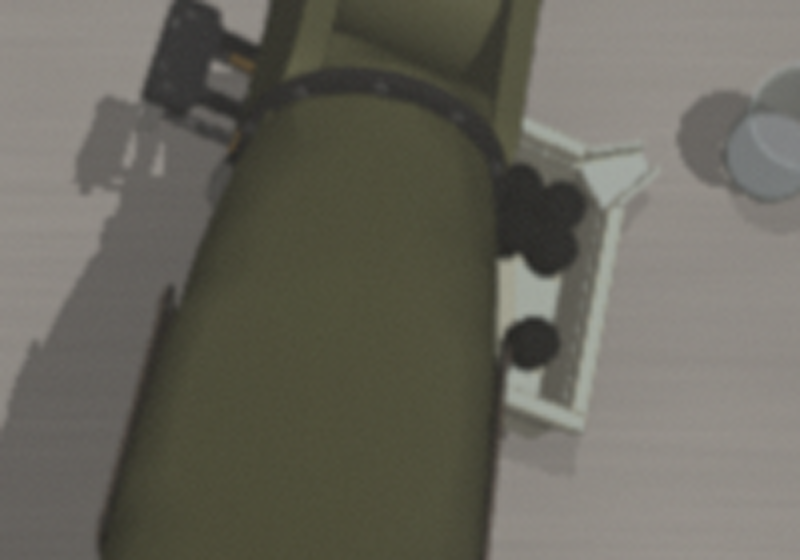

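Four caps are gathered at the lip and one lags along the −x wall at top crop (530,340). Continuing to 30°.

```bash
python3 -m pendant '{"translation":[[-0.001,-0.0212,-0.001],[-0.0024,-0.0402,-0.002],[-0.004,-0.059,-0.0035],[-0.004,-0.059,-0.0035],[-0.004,-0.059,-0.0035],[-0.004,-0.059,-0.0035],[-0.004,-0.059,-0.0035]],"rot":[[0.0132,0,-0.0186],[0.0266,0,-0.036],[0.04,0,-0.054],[0.04,0,-0.054],[0.04,0,-0.054],[0.04,0,-0.054],[0.04,0,-0.054]]}' 0 50
python3 - <<'E'
from h import *
snap("scene","s15.png",(200,140,350,260),5)
snap("top","t15.png",(330,120,420,230),5.4)
E
python3 tilt.py 30 32 34 36
```

```text
time_s: 12.32
ee_pos: [0.5679, 0.0424, 0.1445]
eef_rot: [-1.234, -0.408, 1.242]
force: [0.2, -1.0, -2.6]
grip_width: 0.0114
30.0 tr [-0.0007, -0.0012, -0.0005] rot [-0.0, 0.0005, -0.0005] [0.568 0.042 0.145]
32.0 tr [-0.0015, -0.0204, -0.0011] rot [0.0134, 0.0005, -0.0182] [0.57  0.037 0.153]
34.0 tr [-0.0028, -0.0394, -0.0021] rot [0.0269, 0.0004, -0.0359] [0.572 0.032 0.161]
36.0 tr [-0.0046, -0.0584, -0.0035] rot [0.0404, 0.0004, -0.0536] [0.575 0.026 0.169]
12.4167 [-0.2   0.55  1.36  0.43  1.55 -1.59] [ 0.1 -0.3 -4.2] 0.011406588081664311
```

View pics/s15.png

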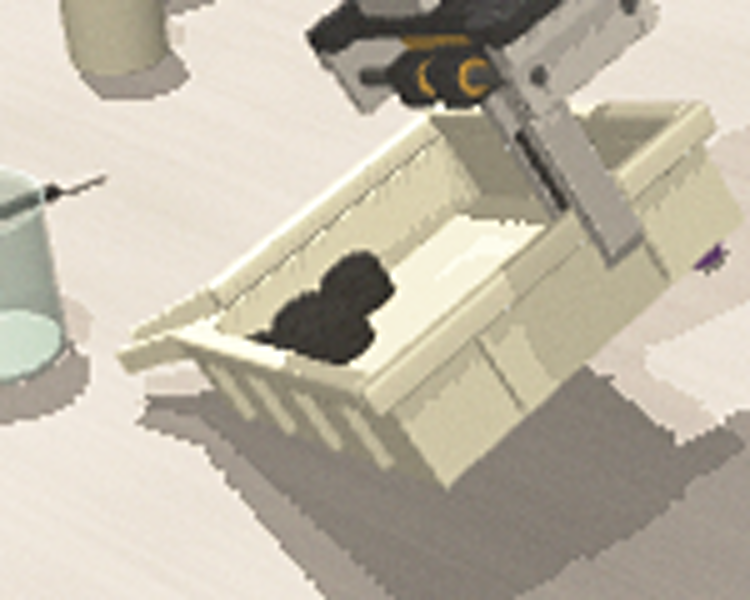

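View pics/t15.png

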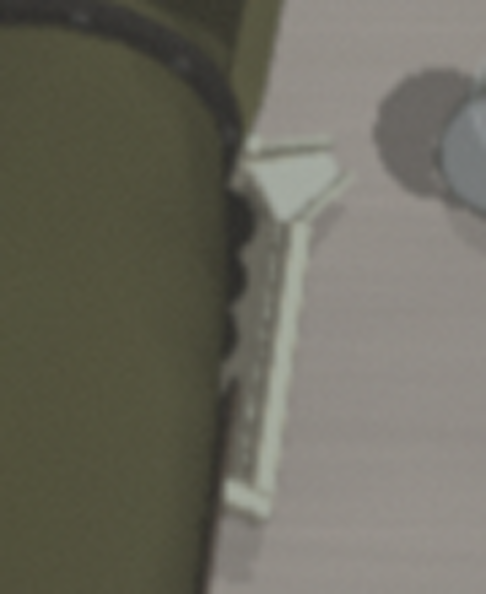

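```bash
cat > chk.py <<'E'
import sys
from h import *
np.set_printoptions(precision=3,suppress=True)
f=float(sys.argv[1]); dz=float(sys.argv[2]) if len(sys.argv)>2 else 0
L=np.array([.608,-.1935,0]);k=np.array([.925,.382,0]);th=1.311
Rt=R.from_rotvec(k*np.radians(f))*R.from_euler("z",th)
W=lambda q:L+[0,0,dz]+Rt.apply((np.array(q)-[-124,-94,0])/1000)
def S(n,q):
    return proj(n,[W(q)])[0]
for nm,q in dict(Abot=(124,-94,0),Arim=(132,-102,60),Brim=(132,102,60),Crim=(-132,102,60),Cbot=(-124,94,0),lipfoot=(-124,-94,0),cap1=(-103,-73,28),cap2=(-103,-39,28),cap3=(-103,-5,28),cap4=(-69,-73,28),cap5=(-69,-39,28)).items():
    s=S("scene",q);t=S("top",q); print(nm,"s15",((s-[200,140]+.4)*5).round(),"t15",((t-[330,120]+.4)*5.4).round(),"z",W(q)[2].round(3))
E
python3 chk.py 30
python3 - <<'E'
import cv2
s=cv2.imread("pics/raw_s15.png");cv2.imwrite("pics/c15.png",cv2.resize(s[170:240,215:300],None,fx=9,fy=8.5,interpolation=cv2.INTER_CUBIC)*1)
E
```

```text
Abot s15 [436. 488.] t15 [-165.   12.] z 0.099
Arim s15 [353. 394.] t15 [-121.  -70.] z 0.151
Brim s15 [697.  98.] t15 [-221.  292.] z 0.213
Crim s15 [428.  94.] t15 [277. 516.] z 0.108
Cbot s15 [480. 191.] t15 [193. 532.] z 0.057
lipfoot s15 [223. 406.] t15 [244. 218.] z 0.0
cap1 s15 [238. 344.] t15 [237. 212.] z 0.039
cap2 s15 [288. 303.] t15 [228. 268.] z 0.049
cap3 s15 [336. 263.] t15 [219. 324.] z 0.06
cap4 s15 [263. 352.] t15 [182. 185.] z 0.052
cap5 s15 [314. 309.] t15 [172. 240.] z 0.063
```

View pics/c15.png

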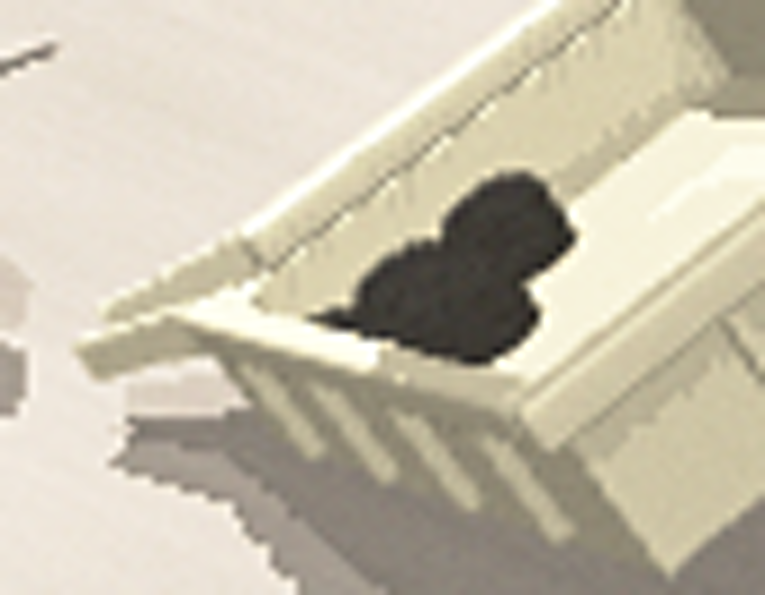

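All five caps are in a cluster at the lip: three in a row along the −x wall and two beside them. The farthest is about 90 mm from the lip corner. Next I'll check by force whether the lip corner really bears on the bench.

```bash
python3 -m pendant '{"translation":[[-0.0015,-0.0204,-0.001],[-0.003,-0.0394,-0.002],[-0.003,-0.0394,-0.002],[-0.003,-0.0394,-0.002],[-0.003,-0.0394,-0.002]],"rot":[[0.0134,0,-0.018],[0.027,0,-0.036],[0.027,0,-0.036],[0.027,0,-0.036],[0.027,0,-0.036]]}' 0 50
for i in 1 2 3 4 5 6; do python3 -m pendant '{"translation":[[0,0,0]],"rot":[[0,0,0]]}' | grep force; done
python3 - <<'E'
from h import *
o=get_obs();Rc=R.from_euler("xyz",o["eef_rot"]);print(o["time_s"],o["ee_pos"],"1mm down:",Rc.inv().apply([0,0,-.001])/.5)
E
```

```text
time_s: 12.83
ee_pos: [0.5721, 0.032, 0.1604]
eef_rot: [-1.183, -0.46, 1.22]
force: [-0.2, 0.0, -2.7]
grip_width: 0.0112
force: [0.1, -0.4, -3.0]
force: [-0.4, -0.7, -2.9]
force: [0.4, -0.5, -2.7]
force: [0.4, -0.0, -3.4]
force: [0.2, -0.7, -3.9]
force: [0.3, -0.6, -3.8]
13.3333 [0.57135209 0.03362916 0.15959771] 1mm down: [-0.00088396  0.00166174 -0.00067619]
```

```bash
python3 -m pendant '{"translation":[[-0.0013,0.0025,-0.001],[-0.0026,0.005,-0.002],[-0.0026,0.005,-0.002],[-0.0026,0.005,-0.002]],"rot":[[0,0,0],[0,0,0],[0,0,0],[0,0,0]]}' >/dev/null
for i in 1 2 3 4 5; do python3 -m pendant '{"translation":[[0,0,0]],"rot":[[0,0,0]]}' | grep -E "force|ee_pos"; done
python3 - <<'E'
from h import *
snap("scene","s16.png",(200,140,350,260),5)
E
```

```text
ee_pos: [0.5715, 0.0336, 0.1569]
force: [0.8, 0.9, 0.3]
ee_pos: [0.5716, 0.0335, 0.157]
force: [0.0, 1.2, 1.1]
ee_pos: [0.5716, 0.0335, 0.157]
force: [0.5, 0.4, 0.3]
ee_pos: [0.5716, 0.0335, 0.157]
force: [-0.4, 1.8, 0.4]
ee_pos: [0.5716, 0.0335, 0.157]
force: [-0.5, 1.1, 0.6]
```

View pics/s16.png

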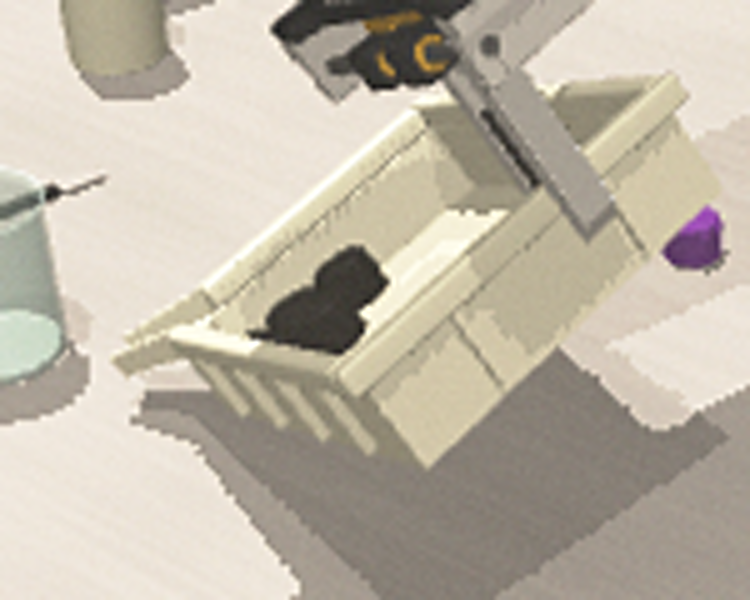

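Lowering 3 mm changed the force by about +3.7 N, so the lip corner bears on the bench. Last, I'll measure the caps' distances with the tray pose corrected to the seen corners.

Run:
```python
from h import *
np.set_printoptions(precision=1,suppress=True)
S=lambda x,y:np.array((200+x/5-.4,140+y/5-.4))
# PnP with known tray corners (scene view); bottom/rim outer corners seen
obj=np.array([(132,-102,60),(124,-94,0),(132,102,60),(-108,-102,60)],float)/1000
pix=np.array([S(341,393),S(430,467),S(687,79),S(172,330)])
p=camera_params("scene");V=p["view"]
L=np.array([.608,-.1935,0]);Rt=R.from_rotvec(np.array([.925,.382,0])*np.radians(34))*R.from_euler("z",1.311)
R0=Rt.as_matrix();t0=L-R0@np.array([-.124,-.094,0])
rv=cv2.Rodrigues(V[:3,:3]@R0)[0];tv=(V[:3,:3]@t0+V[:3,3]).reshape(3,1)
print("model-pix",(cv2.projectPoints(obj,rv,tv,p["mtx"],p["distortion"])[0][:,0]-pix))
rv,tv=cv2.solvePnPRefineLM(obj,pix.reshape(-1,1,2),p["mtx"],p["distortion"],rv,tv)
print("resid",(cv2.projectPoints(obj,rv,tv,p["mtx"],p["distortion"])[0][:,0]-pix))
Rw=V[:3,:3].T@cv2.Rodrigues(rv)[0];tw=V[:3,:3].T@(tv[:,0]-V[:3,3])
for n,q in dict(lip=(-124,-94,0),far=(124,94,0)).items(): print(n,(tw+Rw@np.array(q)/1000)*1000)
print("tilt",np.degrees(np.arccos(Rw[2,2])))
for RR,tt in ((Rw,tw),(R0,t0)):
  for nm,xy in dict(upper=(352,273),right=(335,322),left=(296,310)).items():
    o,d=ray("scene",S(*xy)); oo=RR.T@(o-tt);dd=RR.T@d; q=oo+dd*(.016-oo[2])/dd[2]; print(nm,q*1000,"dist",np.hypot(*(q[:2]-[-.12,-.09]))*1000)
snap("top","t17.png")
im=cv2.imread("pics/raw_t17.png");cv2.imwrite("pics/t17.png",im)
print(get_obs()["time_s"],get_obs()["force"],get_obs()["grip_width"])
```

```text
model-pix [[-3.1 -4.4]
 [-2.4 -0.7]
 [-4.8 -3.8]
 [-4.8  0.4]]
resid [[ 0.1 -1.5]
 [ 0.4  1.9]
 [-0.6 -0. ]
 [ 0.1 -0.4]]
lip [ 592.4 -193.3   -6.1]
far [504.7  51.8 164.5]
tilt 33.271059807405884
upper [-118.3   -6.9   16. ] dist 83.13159355509833
right [-73.5 -41.1  16. ] dist 67.51678441017792
left [-134.8  -40.    16. ] dist 52.124274652138055
upper [-91.9  -3.4  16. ] dist 91.03945369780733
right [-48.6 -38.5  16. ] dist 88.05905500461743
left [-110.4  -34.6   16. ] dist 56.248891437592576
14.1833 [ 0.2  1.5 -0.3] 0.01131167610816224
```

View pics/t17.png

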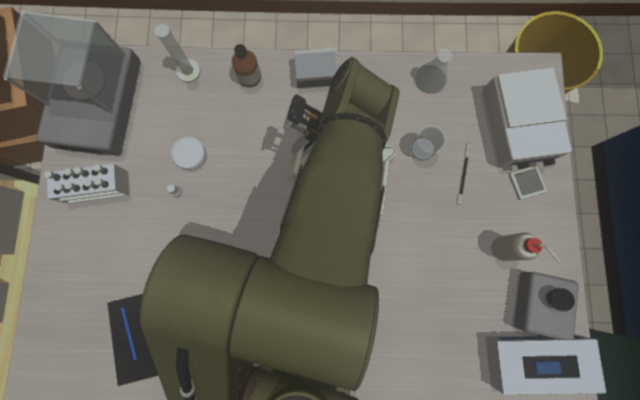

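Every cap I can measure is within about 91 mm of the lip corner. The bystanders are where they started: dishes (188,153), stopper (172,189), beaker (423,145), spatula (463,175). Handing in.

```bash
python3 -c "
from station import *
print(hand_in())"
```

```text
the job is handed in; nothing more can be done
None
```

I set the black bench cap on the level tray's floor and let go of it. I then pinched the tray's +x rim and tipped the tray about 34° onto its lip corner, with all five caps gathered there. I handed the job in at about 14 s, still holding the tray; the verdict isn't known.

**Last checks:**
- **Caps:** I counted all five at the lip at 24° of tilt. In the last picture the farthest one I could measure was about 83–91 mm from the lip corner (limit 110). Not every cap was separately visible by then.
- **Tray:** the far corner was about 0.16 m up. Lowering the hand 3 mm shifted the force by about 3.7 N, so the lip corner was bearing on the bench. The grip opening was 11.3 mm on the 12 mm rim.
- **Other things:** the stopper, dishes, spatula and beaker were in their original places in the top view.

**Disagreements:**
- **Reported height:** the reported tool height read about 42 mm lower than the fingers really were, so my first try at the cap closed on nothing above it. I found this from the two views and corrected for it afterwards.
- **Cameras:** the two views differed by about 5–8 mm. A corner fit from the scene camera put the lip corner at −6 mm, so I trusted the force check there.

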